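# Close a fuel strainer: seat the disc, screw on the ring

## Robot

A 6-joint arm with a two-finger parallel gripper is mounted at the origin on the work surface. World frame = base frame: x ahead of the robot, y to its left, z up, the work surface at z = 0. Lengths are in m, angles in rad, forces in N, time in s.
With the tool pointing down it reaches from about 0.35 to 0.775 m from the base axis. Payload 5.5 kg.
Tool frame: the origin (TCP) lies between the finger pads; the fingertips stand 19 mm ahead of it and the grasp point (between the pads) is the TCP (env.tcp_to_tips is the distance from the TCP to the fingertips, in m); z points along the fingers, y is the direction in which the jaws open and shut (so a half turn about z gives the same grasp; the last joint's range is limited). The gripper opens to 85 mm and grips with 20 to 120 N. Pads are 22 mm wide; open, the fingers measure 114 mm over their backs; the gripper's body (76 mm by 85 mm) begins 54 mm behind the grasp point. The pads swing forward as they close: fully open they stand 13 mm farther back than shut.
Start: joints at [0.961, 0.313, 0.046, 1.304, 0, 1.431], TCP at [0.26, 0.513, 0.25] pointing down, gripper open.
Joint ranges: [-2.76, 2.76], [-0.86, 1.69], [-1.03, 1.26], [-2.2, 2.34], [-1.47, 1.5], [-3.14, 3.14]. Speed limits (rad/s): [2.57, 2.57, 3.14, 3.14, 3.14, 3.14].

## Interface

Orientations are given as a unit quaternion [w, x, y, z].
In Python, from workcell import env, eyes, job gives the robot as it stands. The module is installed in compiled form; this text tells all that it offers.
- The arm moves only by the tool move_arm, never from a script. Its argument "commands" is a list of rows, each a list of 3 entries, a list of its own where there are three numbers: the shift along the world's x, y, z as a fraction of full scale, then the turn, a rotation vector about the world's x, y, z as a fraction of full scale, then the gripper command: -1 is shut, 1 is fully open, values between are in proportion. In form: [[[x, y, z], [wx, wy, wz], gripper], ...]. A call has 1 to 5 rows; each row shifts and turns the commanded pose from where the row before left it; what a row does not reach is not made up. Full scale, the value 1, is 0.04 m for a shift and 8 degrees for a turn. A row lasts 1/10 s, in which the tool goes at most 50 mm and 8.59 degrees, less where a joint would pass 70% of its speed; a pose out of reach is approached as far as the arm can. A call with a number of a shift or a turn outside -1 to 1 is refused whole. A call with a gripper value outside its range is refused whole. The fingers move at their own pace and stop on an object; "newtons" is the grip in N (left out, the last holds). Time passes only in rows, so rows that do not move let the fingers close. It gives the time, the measured TCP pose, the force and the opening at its end, in the units of the state.
- env.get_state(): the state, without advancing time (a new reading comes with each control period).
- eyes.read_camera(name): name is "side" or "top"; returns a dict with "frame" (420x560x3 uint8, red, green, blue), "mtx" (3x3 intrinsics, pixels), "k1" (the pictures are not rectified: a ray, as slopes to the right and down, at radius r is drawn at 1 + k1 r^2 times it, then the intrinsics apply), "camera_from_world" (4x4, takes a point from world to camera coordinates). Camera axes: x right, y down, z forward; pixel columns grow to the right and rows downward; lengths in m; the calibration is good to about 2 mm. A picture is of the moment at which its call begins. There is no depth.
- job.hand_in(): hands the job in, once; it reports no verdict.
The state is a dict: "clock": time; "joint_pos": joint angles; "qvel": joint speeds; "tau": joint torques, N m; "tcp_pos": TCP position; "orientation": TCP orientation; "wrist_force": force on the tool from outside, world axes, zero at the start; "ft_torque": the same for the moment, N m; "finger_gap": finger opening in m.
Only numpy, scipy, OpenCV 4.12 (cv2) and the standard library are available. Lean on these libraries where they do the work, as an engineer would, in place of code of your own. Each camera call takes 0.05 s, during which the arm holds its last target.

## Task

Put the steel strainer disc with the black pull tab into the recess in the mouth of the aluminium strainer housing, tab up and seated flat at the bottom, and let it go; only then put the brass hexagonal ring over it and screw it down clockwise until it is fully home and snug on the disc. Feel your way in, start the thread and tighten gently without forcing anything, and leave the other things in the tray where they lie.

Things in the scene. Friction and masses are not known exactly. Their poses are not given: they have to be found in the camera images.
- housing: strainer housing, aluminium, upright, immovable, on a dark steel base plate 110 x 90 x 10 mm with four bolt heads. Origin at the centre of its underside, z up, x along a brass side spigot (axis 19 mm up, reaching 60 mm from the housing's axis). A round neck of 45 mm diameter rises from 30 to 54 mm height, then narrows to 43 mm up to the rim at 62 mm
- mouth (a point): centre of the housing's rim, 62 mm above the housing's origin. In the rim is an open round recess for the disc, 37.5 mm wide and 4 mm deep: its floor is at 58 mm in the housing's frame. Round the neck below it runs a three-start right-hand thread, 52 mm outside diameter, 3 mm thick, lead 21 mm per turn (7 mm from one thread to the next). The threads start 57 to 59 mm up, 120 degrees apart, at an angle that is not known and not the housing's
- disc: steel strainer disc, 36 mm diameter, 5 mm thick, the lowest 1.5 mm stepped in to 33.6 mm, about 60 g. Origin at the centre of the underside, z up. Starts lying flat, tab up. Seated in the recess its origin is 58 mm up in the housing's frame and its top face stands 1 mm above the rim
- tab_top (a point): top of the disc's black pull tab, 25 mm above the disc's underside. The tab stands on the disc's centre: 18 mm along the disc's x, 10 mm along its y, 20 mm high
- ring: brass hexagonal retaining ring, 61 mm across flats, 70 mm across corners, 18 mm high, about 160 g; its flats face along x and every 60 degrees from it. Origin at the centre of the underside, z up. Starts lying flat, flange up. Screwed home on the seated disc its origin is 49 mm up in the housing's frame; a turning torque of 0.2 to 0.5 N m makes it snug
- ring_top (a point): centre of the ring's top face, 18 mm above its underside. The ring is open below (54 mm across inside); at the top an inward flange 4 mm thick (underside 14 mm above the origin) leaves a 28 mm hexagonal hole for the tab. When the flange first lies on the disc there is still about 1.5 mm of thread play, so it turns about 25 degrees more until snug, when the torque rises steeply
- ring_lug (a point): inner end of one of three thread lugs inside the ring's lower edge, 23.5 mm out along the ring's x (the others at 120, 240 degrees), 2.5 mm thick (1 to 3.5 mm above the origin), 8 mm long. Set over the neck at any angle the lugs rest on the threads; turned clockwise (seen from above) the ring sinks 21 mm per turn and comes up snug after between 25 and 180 degrees
- float_can: bystander: brass float, a round can 44 mm in diameter and 32 mm high; origin under its centre
- old_disc: bystander: old black rubber disc without tab, 48 mm in diameter, 5 mm thick; origin under its centre
- gasket: bystander: flat red ring, 64 mm outside, 44 mm inside, 5 mm thick; origin under its centre
- screw_jar: bystander: clear jar with steel cap, 52 mm in diameter, 65 mm high; origin under its centre
- screwdriver: bystander: screwdriver with green handle, 160 mm, lying in the tray between robot and housing; origin under its middle

How it is judged:
By the outcome, as a careful person would: the job done as asked, in the order asked, and still so for the second after the job is handed in, with the robot touching nothing.
It also fails if it takes over 72 s, if anything falls off the work surface, if the arm or the gripper's body presses on something with over 40 N, if the wrist force passes 120 N, or if a joint passes its speed limit or range.

## Working session

There is one attempt and no reset: what is moved stays moved. The work goes in short steps, Python scripts to look and compute and a tool call to move; the robot and the scene stay as the last step left them, time stands still between calls to the robot, and variables do not carry over. Pictures are saved under pics/ and viewed, and the job is handed in when it is done.

Besides the shell and the picture viewer there is one more tool, called after "Request:" in YAML: its name, and indented under it one key for each argument. move_arm: Moves the arm, as the interface text tells. Its arguments: {"type":"object","properties":{"commands":{"type":"array","items":{"type":"array"}},"newtons":{"type":"number"}},"required":["commands"]}

```bash
mkdir -p pics
python3 - <<'E'
from workcell import env,eyes,job
import cv2,numpy as np,pickle
print(env.get_state(), env.tcp_to_tips)
for n in("top","side"):
    d=eyes.read_camera(n); pickle.dump(d,open(n+"0.pkl","wb"))
    cv2.imwrite(f"pics/{n}0.png",d["frame"][:,:,::-1])
    print(n,d["mtx"],d["k1"],d["camera_from_world"])
E
```

```text
{'clock': 0.0, 'joint_pos': array([9.61382532e-01, 3.13960500e-01, 4.49993423e-02, 1.30359006e+00,
       1.53166773e-05, 1.43120667e+00]), 'qvel': array([-0.00011432,  0.00137234, -0.00080843, -0.00053305,  0.00067202,
       -0.00108692]), 'tau': array([-3.63417385e-04, -4.80623710e+01,  2.98537803e+01,  1.93256722e-02,
       -3.13574037e-04, -5.05881417e-06]), 'tcp_pos': array([0.26005126, 0.5123145 , 0.24943986]), 'orientation': array([-3.28105110e-04,  2.32757386e-01,  9.72534436e-01, -8.13828924e-04]), 'wrist_force': array([0.29761097, 0.14934252, 0.1167917 ]), 'ft_torque': array([0.02168093, 0.03351074, 0.03492732]), 'finger_gap': 0.08524805043907004} 0.019
top [[396.93747945   0.         283.48100682]
 [  0.         396.93747945 203.67684311]
 [  0.           0.           1.        ]] -0.09333761455464325 [[ 2.19517952e-04 -9.99968763e-01  7.90091870e-03  5.18044704e-03]
 [-9.97711219e-01 -7.53257736e-04 -6.76147552e-02  5.88863756e-01]
 [ 6.76185945e-02 -7.86799258e-03 -9.97680219e-01  8.84499815e-01]
 [ 0.00000000e+00  0.00000000e+00  0.00000000e+00  1.00000000e+00]]
side [[388.22545623   0.         282.48223801]
 [  0.         388.22545623 209.96318288]
 [  0.           0.           1.        ]] 0.028024906722353856 [[ 0.95855565 -0.284004    0.0226451  -0.57255457]
 [-0.14425227 -0.55233888 -0.82104388  0.15240058]
 [ 0.24568751  0.78374964 -0.57041577  0.8859023 ]
 [ 0.          0.          0.          1.        ]]
```

View pics/top0.png

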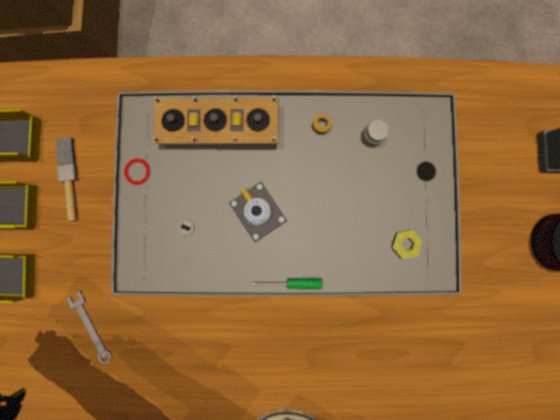

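View pics/side0.png

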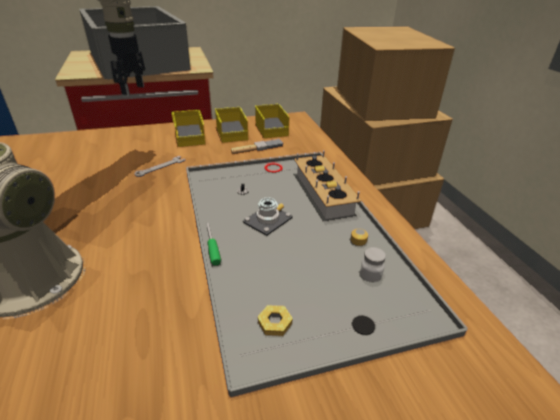

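The top view shows the disc near (186,227), the ring near (407,244), the housing near (257,211) with its spigot pointing up-left, and the screwdriver near (290,283). I'll zoom in next.

```bash
cat > h.py <<'E'
import numpy as np,cv2,pickle
def load(n): return pickle.load(open(n+".pkl","rb"))
def dist(d): return np.array([d["k1"],0,0,0,0.])
def ray(d,px):
    # k1 model is exactly the OpenCV radial model
    uv=cv2.undistortPointsIter(np.array([[px]],float),d["mtx"],dist(d),None,None,(3,50,1e-10))[0,0]
    T=d["camera_from_world"];R=T[:3,:3]
    c=-R.T@T[:3,3]; v=R.T@np.array([uv[0],uv[1],1]); return c,v/np.linalg.norm(v)
def onz(d,px,z):
    c,v=ray(d,px); return c+v*(z-c[2])/v[2]
def proj(d,P):
    T=d["camera_from_world"]
    return cv2.projectPoints(np.atleast_2d(P).astype(float),cv2.Rodrigues(T[:3,:3])[0],T[:3,3],d["mtx"],dist(d))[0][:,0]
def tri(d1,p1,d2,p2):
    c1,v1=ray(d1,p1);c2,v2=ray(d2,p2)
    A=np.stack([v1,-v2],1); s=np.linalg.lstsq(A,c2-c1,rcond=None)[0]
    a=c1+s[0]*v1;b=c2+s[1]*v2
    return (a+b)/2,np.linalg.norm(a-b)
def crop(d,x,y,w,h,k,fn):
    im=d["frame"][y:y+h,x:x+w,::-1]
    cv2.imwrite(fn,cv2.resize(im,None,fx=k,fy=k,interpolation=cv2.INTER_CUBIC))
E
python3 - <<'E'
from h import *
t=load("top0");s=load("side0")
def cp(d,x,y,w,h,k): return cv2.resize(d["frame"][y:y+h,x:x+w,::-1],(w*k,h*k),interpolation=cv2.INTER_CUBIC)
# row1 top: disc, housing, ring ; row2 side
r1=np.hstack([cp(t,161,202,50,50,5),cp(t,222,176,70,70,5)[50:300,50:300] if 0 else cv2.resize(cp(t,222,176,70,70,5),(250,250)),cp(t,382,219,50,50,5)])
r2=np.hstack([cp(s,220,165,50,50,5),cv2.resize(cp(s,233,180,70,70,5),(250,250)),cp(s,250,294,50,50,5)])
cv2.imwrite("pics/z0.png",np.vstack([r1,r2]))
E
```

```text
(no output)
```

View pics/z0.png

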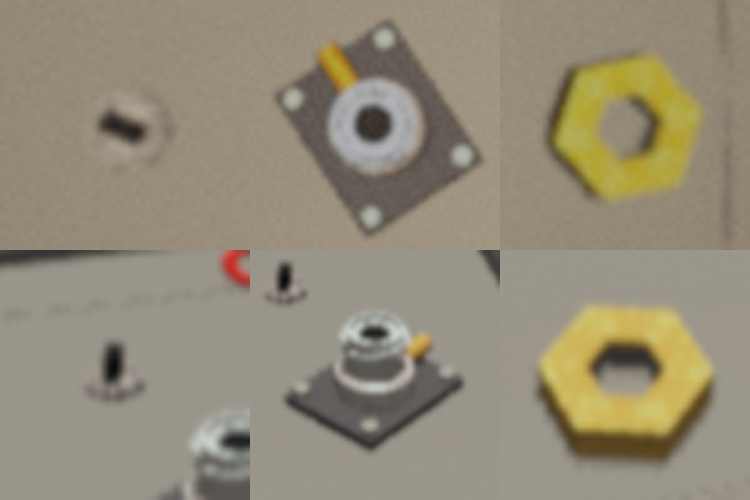

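```bash
python3 - <<'E'
from h import *
t=load("top0");s=load("side0")
def blob(mask,off):
    c,_=cv2.findContours(mask.astype(np.uint8),cv2.RETR_EXTERNAL,cv2.CHAIN_APPROX_NONE)
    c=max(c,key=cv2.contourArea); return c+np.array(off)
for d,n,(x,y,w,h) in((t,"t",(161,202,50,50)),(s,"s",(228,177,25,25))):
    g=cv2.cvtColor(d["frame"],cv2.COLOR_RGB2GRAY)[y:y+h,x:x+w].astype(float)
    m=(g<80).astype(float); wt=np.clip(100-g,0,None)*(cv2.dilate(m,np.ones((3,3))))
    M=cv2.moments(wt); yy,xx=np.nonzero(m)
    print(n,"tab centroid",x+M['m10']/M['m00'],y+M['m01']/M['m00'],"bbox",xx.min()+x,xx.max()+x,yy.min()+y,yy.max()+y, "ang",np.degrees(.5*np.arctan2(2*M['mu11'],M['mu20']-M['mu02'])))
for d,n,(x,y,w,h) in((t,"t",(382,219,50,50)),(s,"s",(250,294,50,50))):
    f=cv2.resize(d["frame"][y:y+h,x:x+w],None,fx=8,fy=8,interpolation=cv2.INTER_CUBIC)
    hs=cv2.cvtColor(f,cv2.COLOR_RGB2HSV); m=hs[:,:,1]>120
    c=blob(m,(0,0)); ap=cv2.approxPolyDP(c,12,True)[:,0]
    print(n,"ring corners",((ap+.5)/8-.5+[x,y]).round(1).tolist())
# top camera: housing plate
f=cv2.cvtColor(t["frame"],cv2.COLOR_RGB2GRAY)
c=blob(f[176:246,222:292]<0,(222,176)) if 0 else None
E
python3 - <<'E'
from h import *
t=load("top0");s=load("side0")
crop(t,222,176,70,70,8,"pics/ht.png");crop(s,240,190,56,50,10,"pics/hs.png")
E
```

```text
t tab centroid 185.07600950118766 227.11163895486936 bbox 181 189 225 229 ang 20.65206111190237
s tab centroid 242.16319733555372 187.40632805995006 bbox 241 243 184 190 ang -84.28951570499997
t ring corners [[412.2, 230.1], [397.2, 232.3], [394.4, 236.2], [391.6, 246.7], [400.7, 257.3], [413.6, 256.2], [417.7, 253.7], [421.1, 240.2]]
s ring corners [[266.4, 307.1], [259.3, 314.9], [260.6, 319.7], [258.2, 319.6], [264.2, 332.8], [282.3, 334.7], [290.9, 322.8], [291.2, 318.7], [287.7, 318.6], [289.8, 316.3], [288.6, 313.3], [280.4, 306.2]]
```

View pics/ht.png

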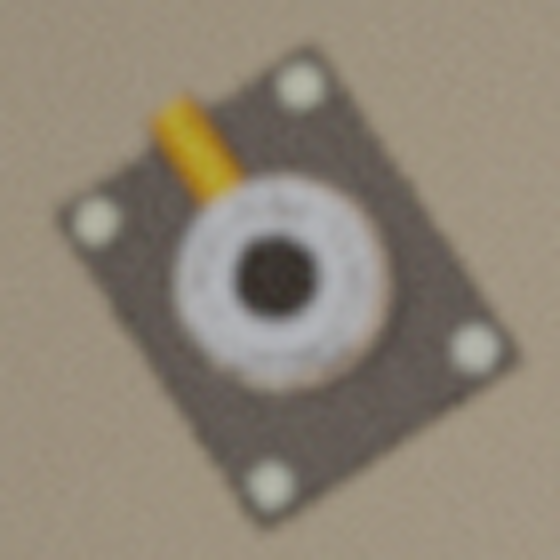

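View pics/hs.png

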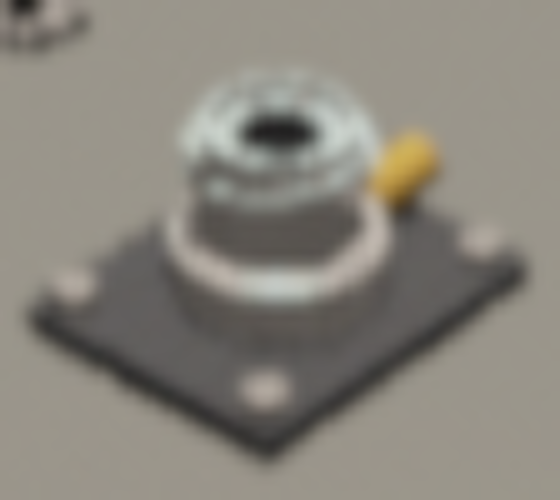

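The zooms show the housing's bore near top-view (256.5,210.5) and side-view (268,203), with the plate corners clear in both. Next is triangulation.

Run:
```python
from h import *
t=load("top0");s=load("side0")
def dark(d,x,y,w,h,th):
    k=8;g=cv2.resize(cv2.cvtColor(d["frame"],cv2.COLOR_RGB2GRAY)[y:y+h,x:x+w],None,fx=k,fy=k,interpolation=cv2.INTER_CUBIC)
    c,_=cv2.findContours((g<th).astype(np.uint8),cv2.RETR_EXTERNAL,cv2.CHAIN_APPROX_NONE);c=max(c,key=cv2.contourArea)
    M=cv2.moments(c);bb=cv2.boundingRect(c)
    return np.array([M['m10']/M['m00'],M['m01']/M['m00']])/k+[x,y]-.5+.5/k,np.array(bb[2:])/k
bt,sz=dark(t,248,202,18,18,110); bs,sz2=dark(s,262,198,12,10,85)
print("bore",bt,sz,bs,sz2,tri(t,bt,s,bs))
z=lambda p,k,x,y:np.array(p)/k+[x,y]-.5
T=[z(p,8,222,176) for p in((310,45),(60,214),(520,355),(262,530))]
print("top corners on z=.01/.013:",[onz(t,p,.013)[:2].round(4).tolist() for p in T], "mean",np.mean([onz(t,p,.013) for p in T],0))
# side bottom corners: right(525,265) bottom(268,445) left(32,315)
S=[z(p,10,240,190) for p in((525,265),(268,445),(32,315))]
print("pair: top-R?",)
for i in range(4):
    for j in range(3):
        P,e=tri(t,T[i],s,S[j])
        if e<.008: print(i,j,P,e)
sp=tri(t,z((180,112),8,222,176),s,z((425,150),10,240,190)); print("spig",sp)
# tab
print("tab mid",tri(t,(185.08,227.11),s,(242.16,187.41)))
# white lines: tray corners for floor
for p in((186,227.5),): pass
# ring side/top hex top-face centre
tc=np.array([[412.2,230.1],[397.2,232.3],[391.6,246.7],[400.7,257.3],[413.6,256.2],[421.1,240.2]]).mean(0)
sc=(np.array([[266.4,305.6],[280.4,305.6]]).mean(0))
print(tc)
```

```text
bore [255.99492345 210.21264686] [10.    10.125] [267.39673057 202.78860294] [6.5  3.25] (array([0.57223244, 0.06512366, 0.06466005]), np.float64(0.0012682053179541913))
top corners on z=.01/.013: [[0.6414, 0.059], [0.5925, 0.1306], [0.5522, -0.0015], [0.5022, 0.0721]] mean [0.57205835 0.0650527  0.013     ]
pair: top-R?
0 0 [0.64177839 0.05890468 0.01269613] 0.0007105799075025657
2 1 [ 0.55231923 -0.00154576  0.01324444] 0.0003519598943110385
3 2 [0.50358802 0.07187313 0.01213886] 0.0029602547661908723
spig (array([0.62150001, 0.09423362, 0.03166521]), np.float64(0.0030037547662599222))
tab mid (array([0.53574639, 0.22929662, 0.02107209]), np.float64(0.0012019809693828239))
[406.06666667 243.8       ]
```

Run:
```python
from h import *
from scipy.spatial.transform import Rotation as Ro
t=load("top0");s=load("side0")
print("cam",ray(t,(280,200))[0],ray(s,(280,200))[0])
def yel(d,x,y,w,h):
    k=8;f=cv2.resize(d["frame"][y:y+h,x:x+w],None,fx=k,fy=k,interpolation=cv2.INTER_CUBIC)
    m=(cv2.cvtColor(f,cv2.COLOR_RGB2HSV)[:,:,1]>110).astype(np.uint8)
    c,_=cv2.findContours(m,cv2.RETR_EXTERNAL,cv2.CHAIN_APPROX_NONE);c=cv2.convexHull(max(c,key=cv2.contourArea))
    return c[:,0]/k+[x,y]-.5+.5/k
for z in(.021,.012):
    c=yel(t,382,219,50,50); W=np.array([onz(t,p,z)[:2] for p in c])
    M=cv2.moments((W*1000).astype(np.float32)[:,None]); ctr=np.array([M['m10'],M['m01']])/M['m00']
    a=np.radians(np.arange(0,180,1)); wd=np.ptp(W@np.array([np.cos(a),np.sin(a)]),axis=0)*1000
    # 60deg periodic fit of widths
    ph=np.degrees(np.angle(-np.sum(wd*np.exp(6j*a))))/6
    print(z,"ring c",ctr,"width min/max",wd.min(),wd.max(),"flat dir mod60",ph%60, "minima",[ (k,wd[k].round(1)) for k in range(180) if wd[k]<=wd[(k-8):(k+9)].min() ] if 0 else "")
    print([(int(k),wd[int(k)].round(1)) for k in range(0,180,5)])
c=yel(s,250,294,50,50);W=np.array([onz(s,p,.012)[:2] for p in c]);M=cv2.moments((W*1000).astype(np.float32)[:,None]);print("side ring c",M['m10']/M['m00'],M['m01']/M['m00'])
for d,p in((t,(185.08,227.11)),(s,(242.16,187.41))): print("tab",onz(d,p,.018))
for d,p in((t,(255.99,210.21)),(s,(267.4,202.79))): print("bore",onz(d,p,.061))
st=dict(q=[-3.28e-4,.232757,.9725,-8.1e-4])
q=st['q'];R=Ro.from_quat([q[1],q[2],q[3],q[0]]).as_matrix();print("R",R.round(3),"jaw ang",np.degrees(np.arctan2(R[1,1],R[0,1])))
```

```text
cam [0.5277062  0.01258309 0.92222292] [ 0.35315442 -0.77275663  0.64342575]
0.021 ring c [ 496.69802326 -276.24771346] width min/max 62.303384410709484 71.6602325843293 flat dir mod60 10.287234993542132 minima 
[(0, np.float64(64.7)), (5, np.float64(63.8)), (10, np.float64(62.5)), (15, np.float64(63.6)), (20, np.float64(65.8)), (25, np.float64(67.6)), (30, np.float64(68.9)), (35, np.float64(69.8)), (40, np.float64(70.1)), (45, np.float64(70.1)), (50, np.float64(69.5)), (55, np.float64(68.8)), (60, np.float64(67.7)), (65, np.float64(66.5)), (70, np.float64(65.2)), (75, np.float64(66.0)), (80, np.float64(67.5)), (85, np.float64(69.0)), (90, np.float64(70.1)), (95, np.float64(71.1)), (100, np.float64(71.6)), (105, np.float64(71.6)), (110, np.float64(71.0)), (115, np.float64(69.8)), (120, np.float64(68.3)), (125, np.float64(66.6)), (130, np.float64(64.6)), (135, np.float64(65.8)), (140, np.float64(67.3)), (145, np.float64(68.2)), (150, np.float64(68.6)), (155, np.float64(68.7)), (160, np.float64(68.6)), (165, np.float64(68.3)), (170, np.float64(67.5)), (175, np.float64(66.2))]
0.012 rin
[... 613 characters left out ...]
.float64(72.3)), (105, np.float64(72.3)), (110, np.float64(71.7)), (115, np.float64(70.5)), (120, np.float64(69.0)), (125, np.float64(67.2)), (130, np.float64(65.2)), (135, np.float64(66.5)), (140, np.float64(67.9)), (145, np.float64(68.9)), (150, np.float64(69.3)), (155, np.float64(69.4)), (160, np.float64(69.3)), (165, np.float64(69.0)), (170, np.float64(68.2)), (175, np.float64(66.9))]
side ring c 499.26390148927777 -273.9195792263856
tab [0.5351842  0.23016459 0.018     ]
tab [0.5372311  0.23407965 0.018     ]
bore [0.57180781 0.06550395 0.061     ]
bore [0.57425384 0.07029944 0.061     ]
R [[-0.892  0.453 -0.001]
 [ 0.453  0.892 -0.001]
 [ 0.    -0.002 -1.   ]] jaw ang 63.08019659799851
```

Request:
move_arm:
  commands:
    - [[0.57, -0.59, 0], [0, 0, 0.98], -0.3]
    - [[0.57, -0.59, 0], [0, 0, 0.98], -0.3]
    - [[0.57, -0.59, 0], [0, 0, 0.98], -0.3]
    - [[0.57, -0.59, 0], [0, 0, 0.98], -0.3]
    - [[0.57, -0.59, 0], [0, 0, 0.98], -0.3]

```text
clock: 0.6
tcp_pos: [0.3748, 0.3936, 0.2499]
orientation: [-0.0, -0.11, 0.994, -0.0]
wrist_force: [0.1, 0.2, -0.1]
finger_gap: 0.0299
```

Request:
move_arm:
  commands:
    - [[0.57, -0.59, 0], [0, 0, 0.98], -0.3]
    - [[0.57, -0.59, 0], [0, 0, 0.98], -0.3]
    - [[0.57, -0.59, -0.5], [0, 0, 0.98], -0.3]
    - [[0.57, -0.59, -0.8], [0, 0, 0.98], -0.3]
    - [[0.57, -0.59, -0.8], [0, 0, 0.98], -0.3]

```text
clock: 1.1
tcp_pos: [0.4894, 0.2758, 0.1656]
orientation: [0.001, -0.437, 0.9, 0.0]
wrist_force: [0.8, 0.1, -0.1]
finger_gap: 0.0298
```

Request:
move_arm:
  commands:
    - [[0.57, -0.59, -0.8], [0, 0, 0.98], -0.3]
    - [[0.57, -0.59, -0.5], [0, 0, 0.98], -0.3]
    - [[0, 0, 0], [0, 0, 0], -0.3]

```text
clock: 1.4
tcp_pos: [0.5342, 0.2261, 0.1103]
orientation: [-0.003, -0.552, 0.834, 0.0]
wrist_force: [-0.8, -0.1, 0.4]
finger_gap: 0.0301
```

```bash
cat > snap.py <<'E'
import sys
from h import *
from workcell import env,eyes
from scipy.spatial.transform import Rotation as Ro
def snap(tag):
    o=[]
    for n in("top","side"):
        d=eyes.read_camera(n);pickle.dump(d,open(n+tag+".pkl","wb"));o.append(d)
    return o
def state():
    s=env.get_state();q=s["orientation"];R=Ro.from_quat([q[1],q[2],q[3],q[0]]).as_matrix()
    print("t",round(s["clock"],2),"tcp",s["tcp_pos"].round(4),"jaw",np.degrees(np.arctan2(R[1,1],R[0,1])).round(2),"J",s["joint_pos"].round(2),"F",s["wrist_force"].round(2),"M",s["ft_torque"].round(3),"gap",round(s["finger_gap"],4))
    return s
def pair(tag,P,w,fn,k=8):
    # crops around world point P from both views, side by side
    im=[]
    for n in("top","side"):
        d=load(n+tag);u,v=proj(d,P)[0].round().astype(int)
        x=max(0,min(560-w,u-w//2));y=max(0,min(420-w,v-w//2));print(n,"origin",x,y)
        im.append(cv2.resize(d["frame"][y:y+w,x:x+w,::-1],(380,380),interpolation=cv2.INTER_CUBIC))
    cv2.imwrite(fn,np.hstack(im))
E
python3 -c "
from snap import *
s=state();snap('1');pair('1',[.535,.23,.05],76,'pics/p1.png')"
```

```text
t 1.4 tcp [0.5342 0.2261 0.1103] jaw 157.05 J [ 0.26  0.4  -0.18  1.   -0.   -0.91] F [-0.84 -0.14  0.38] M [0.009 0.077 0.017] gap 0.0301
top origin 144 189
side origin 203 141
```

View pics/p1.png

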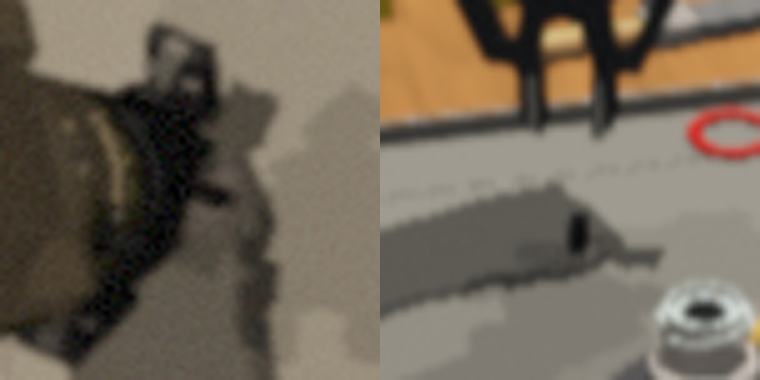

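```bash
python3 -c "
from snap import *
d=load('side1');t=load('top1')
for dz in(.019,.015,.010): print(dz,proj(d,[.5342,.2261,.1103-dz]))
j=np.array([np.cos(np.radians(157)),np.sin(np.radians(157)),0])
P=np.array([.5342,.2261,.1103-.019])
print(proj(d,[P+.015*j,P-.015*j,P+.025*j,P-.025*j]))
print('tab base',proj(d,[.5355,.2300,.018]),proj(d,[.5355,.2300,.028]))
"
```

```text
0.019 [[240.77322053 167.62017673]]
0.015 [[240.71977321 166.41539601]]
0.01 [[240.65262754 164.90251863]]
[[235.75088668 167.23775316]
 [245.80489293 168.00294264]
 [232.40776986 166.98298922]
 [249.16461241 168.25831523]]
tab base [[241.87329254 188.15990366]] [[241.75064258 185.35570611]]
```

Request:
move_arm:
  commands:
    - [[0, 0, -0.5], [0, 0, 0], -0.3]
    - [[0, 0, -0.5], [0, 0, 0], -0.3]
    - [[0, 0, 0], [0, 0, 0], -0.3]

```text
clock: 1.8
tcp_pos: [0.5316, 0.2301, 0.0729]
orientation: [-0.002, -0.553, 0.833, 0.001]
wrist_force: [-1.5, -0.0, 0.0]
finger_gap: 0.0298
```

```bash
python3 -c "
from snap import *
s=state();snap('2');state();pair('2',[.535,.23,.03],50,'pics/p2.png')"
```

```text
t 1.8 tcp [0.5316 0.2301 0.0729] jaw 157.19 J [ 0.27  0.44 -0.23  0.91  0.   -0.9 ] F [-1.52 -0.    0.03] M [-0.014  0.015 -0.011] gap 0.0298
t 1.9 tcp [0.5335 0.2304 0.0752] jaw 157.2 J [ 0.27  0.43 -0.23  0.91  0.   -0.9 ] F [-0.42 -0.03 -0.05] M [-0.024 -0.01   0.018] gap 0.0298
top origin 159 202
side origin 217 160
```

View pics/p2.png

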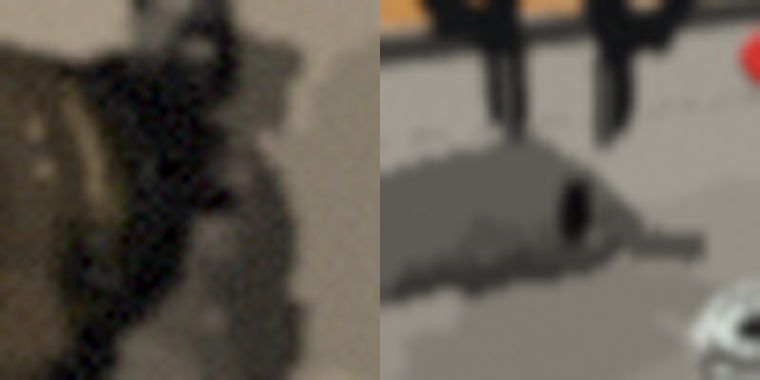

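```bash
python3 -c "
from snap import *
d=load('side2')
print(proj(d,[[.5335,.2304,.0562],[.5335,.2304,.02],[.5355,.2304,.02],[.538,.231,.02],[.5355,.2304,.03],[.5355,.2304,.01]]))
g=cv2.cvtColor(d['frame'],cv2.COLOR_RGB2GRAY)[180:195,238:247];print(g)
"
```

```text
[[240.71412563 177.31590314]
 [241.17743939 187.61978445]
 [241.82238191 187.5348136 ]
 [242.58778615 187.32921918]
 [241.69937123 184.72558253]
 [241.94409191 190.31696122]]
[[ 92  95 108 126 134 146 148 143 143]
 [ 91  92  94 100 109 125 134 145 152]
 [ 91  91  91  88  90  96 108 130 147]
 [ 90  92  87  74  67  69  81 106 130]
 [ 91  90  81  54  38  40  61  88 107]
 [ 91  88  74  42  17  24  52  82  93]
 [ 91  87  65  33  13  17  46  77  85]
 [ 90  86  61  28  12  16  42  73  78]
 [ 86  82  57  25  13  15  39  68  72]
 [ 80  77  55  26  14  21  48  72  73]
 [ 76  75  58  31  22  34  65  82  78]
 [ 72  71  61  44  36  50  76  84  75]
 [ 69  67  61  52  51  57  72  75  68]
 [ 63  62  60  59  60  61  64  64  64]
 [ 58  58  59  59  60  62  63  69  79]]
```

Request:
move_arm:
  commands:
    - [[0.07, 0, -0.4], [0, 0, 0], -0.3]
    - [[0, 0, -0.4], [0, 0, 0], -0.3]
    - [[0, 0, -0.25], [0, 0, 0], -0.3]
    - [[0, 0, 0], [0, 0, 0], -0.3]
    - [[0, 0, 0], [0, 0, 0], -0.3]

```text
clock: 2.4
tcp_pos: [0.537, 0.2299, 0.0332]
orientation: [0.0, -0.553, 0.833, -0.0]
wrist_force: [0.7, 1.3, 0.1]
finger_gap: 0.0303
```

```bash
python3 -c "
from snap import *
s=state();snap('3');state();pair('3',[.535,.23,.03],50,'pics/p3.png')"
```

```text
t 2.4 tcp [0.537  0.2299 0.0332] jaw 157.17 J [ 0.27  0.48 -0.27  0.82  0.   -0.91] F [0.65 1.29 0.13] M [ 0.035 -0.062  0.005] gap 0.0303
t 2.5 tcp [0.5375 0.2298 0.0334] jaw 157.17 J [ 0.27  0.48 -0.27  0.82  0.   -0.91] F [ 0.59  0.17 -0.19] M [-0.011 -0.005  0.001] gap 0.0296
top origin 159 202
side origin 217 160
```

View pics/p3.png

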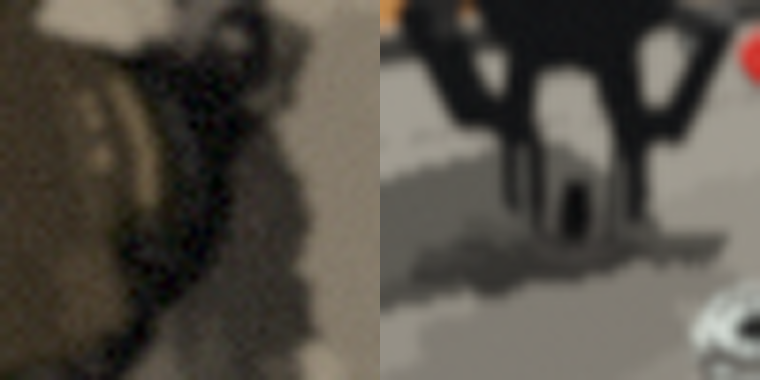

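The tab at side-view (242.5,187.5) sits between the two fingers, so I can close now.

Request:
move_arm:
  commands:
    - [[0, 0, 0], [0, 0, 0], -1]
    - [[0, 0, 0], [0, 0, 0], -1]
    - [[0, 0, 0], [0, 0, 0], -1]
    - [[0, 0, 0], [0, 0, 0], -1]
  newtons: 40

```text
clock: 2.9
tcp_pos: [0.5374, 0.2297, 0.0332]
orientation: [0.001, -0.553, 0.833, -0.0]
wrist_force: [-0.2, 0.1, 5.8]
finger_gap: 0.0088
```

```bash
python3 -c "
from snap import *
s=state()"
```

```text
t 2.9 tcp [0.5374 0.2297 0.0332] jaw 157.16 J [ 0.27  0.48 -0.27  0.82  0.   -0.91] F [-0.22  0.13  5.81] M [-0.03   0.115 -0.065] gap 0.0088
```

Request:
move_arm:
  commands:
    - [[0, 0, 0.1], [0, 0, 0], -1]
    - [[0, 0, 0.5], [0, 0, 0], -1]
    - [[0, 0, 0.9], [0, 0, 0], -1]
    - [[0, 0, 0.9], [0, 0, 0], -1]
    - [[0, 0, 0], [0, 0, 0], -1]

```text
clock: 3.4
tcp_pos: [0.5398, 0.2304, 0.1335]
orientation: [0.004, -0.553, 0.833, -0.001]
wrist_force: [1.6, -1.0, -0.0]
finger_gap: 0.0085
```

```bash
python3 -c "
from snap import *
s=state();snap('4');s=state();pair('4',s['tcp_pos']-[0,0,.02],50,'pics/p4.png')"
```

```text
t 3.4 tcp [0.5398 0.2304 0.1335] jaw 157.16 J [ 0.27  0.39 -0.14  1.04  0.   -0.91] F [ 1.57 -0.96 -0.02] M [ 0.005  0.042 -0.032] gap 0.0085
t 3.5 tcp [0.5372 0.2297 0.1291] jaw 157.16 J [ 0.27  0.39 -0.15  1.03  0.   -0.91] F [-0.15  0.3  -0.9 ] M [-0.035  0.027  0.016] gap 0.0085
top origin 150 201
side origin 216 137
```

View pics/p4.png

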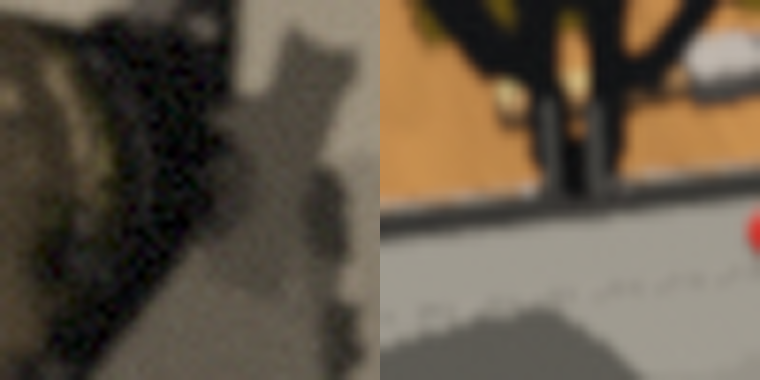

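Request:
move_arm:
  commands:
    - [[0.15, -0.7, 0], [0, 0, 0], -1]
    - [[0.2, -0.95, 0], [0, 0, 0], -1]
    - [[0.2, -0.95, 0], [0, 0, 0], -1]
    - [[0.2, -0.95, 0], [0, 0, 0], -1]
    - [[0.12, -0.55, 0], [0, 0, 0], -1]

```text
clock: 4.0
tcp_pos: [0.5706, 0.063, 0.1262]
orientation: [-0.002, -0.552, 0.834, 0.001]
wrist_force: [0.4, -0.1, 0.0]
finger_gap: 0.009
```

Request:
move_arm:
  commands:
    - [[0, 0, 0], [0, 0, 0], -1]
    - [[0, 0, 0], [0, 0, 0], -1]

```text
clock: 4.2
tcp_pos: [0.5704, 0.0652, 0.1266]
orientation: [-0.001, -0.553, 0.833, 0.001]
wrist_force: [0.1, 0.2, -0.9]
finger_gap: 0.0088
```

```bash
python3 -c "
from snap import *
s=state();snap('5');s=state();pair('5',s['tcp_pos']-[0,0,.04],50,'pics/p5.png')"
```

```text
t 4.2 tcp [0.5704 0.0652 0.1266] jaw 157.08 J [-0.03  0.38 -0.17  1.02  0.   -1.2 ] F [ 0.12  0.17 -0.88] M [-0.02  -0.01  -0.023] gap 0.0088
t 4.3 tcp [0.5706 0.0663 0.1273] jaw 157.21 J [-0.02  0.38 -0.17  1.02  0.   -1.2 ] F [-0.29 -0.69 -1.69] M [-0.028 -0.     0.031] gap 0.0087
top origin 230 185
side origin 241 171
```

View pics/p5.png

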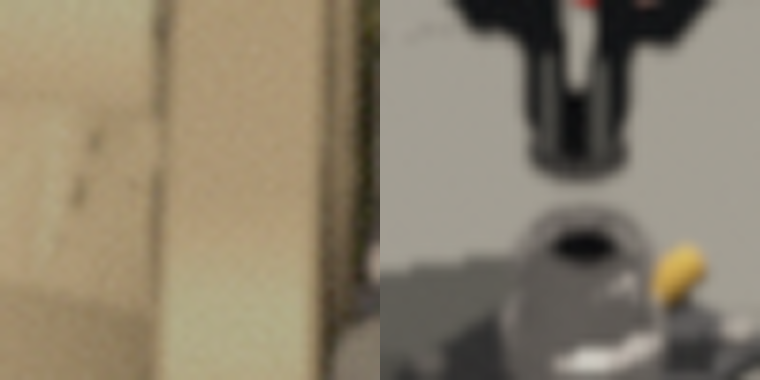

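```bash
python3 -c "
from snap import *
d=load('side5')
print(proj(d,[[.5706,.0663,.1035],[.5706,.0663,.107],[.5722,.0651,.0647],[.5718,.0655,.064],[.5718,.0655,.068]]))
crop(d,250,180,38,38,20,'pics/p5b.png')
"
```

```text
[[266.44544964 190.33733327]
 [266.44409045 189.20154311]
 [267.15068741 202.79247242]
 [266.96848632 202.95013786]
 [266.96821053 201.70742058]]
```

View pics/p5b.png

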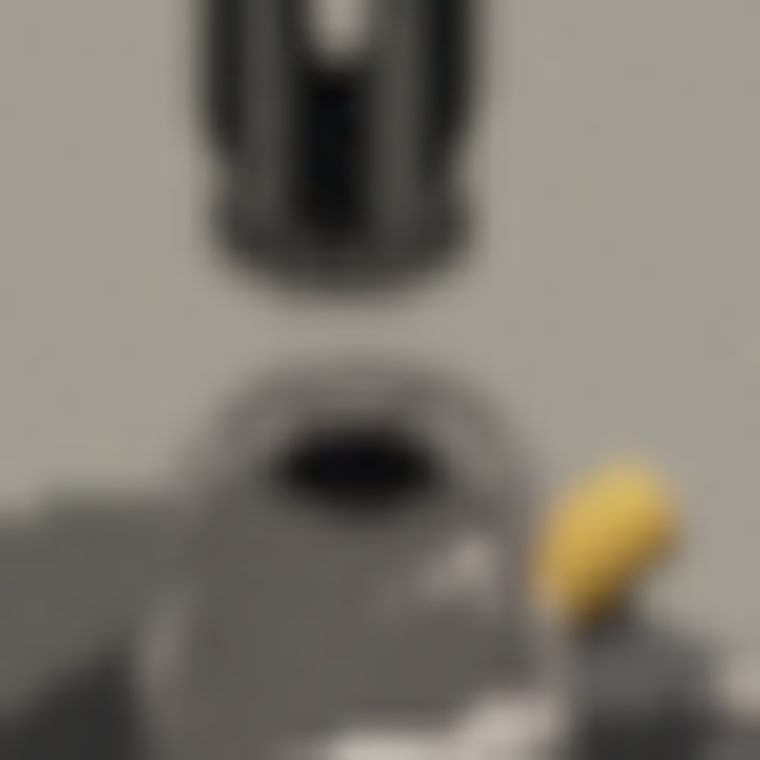

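Request:
move_arm:
  commands:
    - [[0.03, -0.02, -0.3], [0, 0, 0], -1]
    - [[0, 0, -0.3], [0, 0, 0], -1]
    - [[0, 0, -0.1], [0, 0, 0], -1]
    - [[0, 0, 0], [0, 0, 0], -1]
    - [[0, 0, 0], [0, 0, 0], -1]

```text
clock: 4.8
tcp_pos: [0.5726, 0.065, 0.1001]
orientation: [-0.0, -0.553, 0.833, 0.0]
wrist_force: [0.3, 0.0, 0.4]
finger_gap: 0.0088
```

```bash
python3 -c "
from snap import *
s=state();snap('6');s=state();crop(load('side6'),250,180,38,38,20,'pics/p6.png')"
```

```text
t 4.8 tcp [0.5726 0.065  0.1001] jaw 157.18 J [-0.03  0.4  -0.21  0.96  0.   -1.2 ] F [0.28 0.04 0.39] M [ 0.011 -0.023  0.017] gap 0.0088
t 4.9 tcp [0.5731 0.0648 0.1007] jaw 157.17 J [-0.03  0.4  -0.21  0.96  0.   -1.2 ] F [ 0.44 -0.02 -0.95] M [-0.043 -0.018  0.014] gap 0.0089
```

View pics/p6.png

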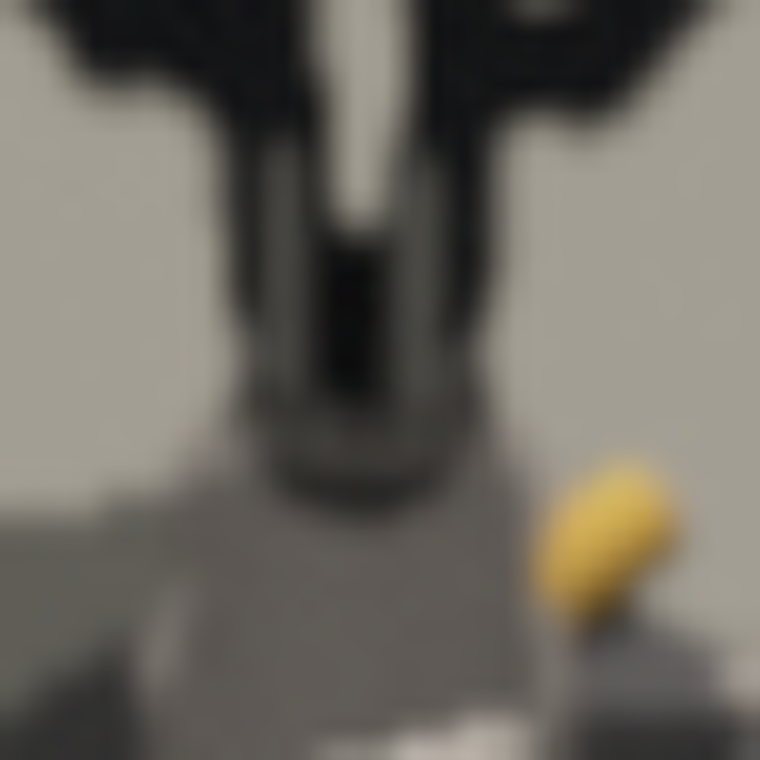

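Request:
move_arm:
  commands:
    - [[-0.02, 0.015, -0.05], [0, 0, 0], -1]
    - [[0, 0, -0.05], [0, 0, 0], -1]
    - [[0, 0, -0.05], [0, 0, 0], -1]
    - [[0, 0, 0], [0, 0, 0], -1]

```text
clock: 5.3
tcp_pos: [0.5717, 0.0653, 0.094]
orientation: [-0.0, -0.553, 0.833, 0.0]
wrist_force: [0.6, 0.0, -0.7]
finger_gap: 0.0085
```

```bash
python3 -c "
from snap import *
s=state()"
```

```text
t 5.3 tcp [0.5717 0.0653 0.094 ] jaw 157.16 J [-0.03  0.41 -0.22  0.95  0.   -1.2 ] F [ 0.64  0.03 -0.65] M [-0.004 -0.005  0.001] gap 0.0085
```

Request:
move_arm:
  commands:
    - [[0, 0, -0.025], [0, 0, 0], -1]
    - [[0, 0, -0.025], [0, 0, 0], -1]
    - [[0, 0, 0], [0, 0, 0], -1]

```text
clock: 5.6
tcp_pos: [0.5719, 0.0653, 0.0922]
orientation: [-0.0, -0.553, 0.833, 0.0]
wrist_force: [-0.2, 0.5, -1.0]
finger_gap: 0.0091
```

Request:
move_arm:
  commands:
    - [[0, 0, -0.025], [0, 0, 0], -1]
    - [[0, 0, 0], [0, 0, 0], -1]

```text
clock: 5.8
tcp_pos: [0.572, 0.0653, 0.0913]
orientation: [0.0, -0.553, 0.833, 0.0]
wrist_force: [-0.2, -0.5, -0.3]
finger_gap: 0.0091
```

Request:
move_arm:
  commands:
    - [[0, 0, -0.025], [0, 0, 0], -1]
    - [[0, 0, 0], [0, 0, 0], -1]

```text
clock: 6.0
tcp_pos: [0.572, 0.0653, 0.0912]
orientation: [0.0, -0.553, 0.833, -0.0]
wrist_force: [-2.0, -1.3, 5.5]
finger_gap: 0.0087
```

Request:
move_arm:
  commands:
    - [[-0.0125, -0.0075, 0], [0, 0, 0], -1]
    - [[0, 0, 0], [0, 0, 0], -1]

```text
clock: 6.2
tcp_pos: [0.572, 0.0653, 0.0912]
orientation: [0.001, -0.553, 0.833, -0.0]
wrist_force: [-0.4, 0.5, 5.8]
finger_gap: 0.0087
```

```bash
python3 -c "
from snap import *
s=state();snap('7');s=state();crop(load('side7'),250,180,38,38,20,'pics/p7.png')"
```

```text
t 6.2 tcp [0.572  0.0653 0.0912] jaw 157.17 J [-0.03  0.41 -0.22  0.94  0.   -1.2 ] F [-0.42  0.51  5.78] M [ 0.26   0.243 -0.048] gap 0.0087
t 6.3 tcp [0.572  0.0653 0.0912] jaw 157.17 J [-0.03  0.41 -0.22  0.94  0.   -1.2 ] F [-0.93  1.23  5.27] M [ 0.189  0.216 -0.02 ] gap 0.0088
```

View pics/p7.png

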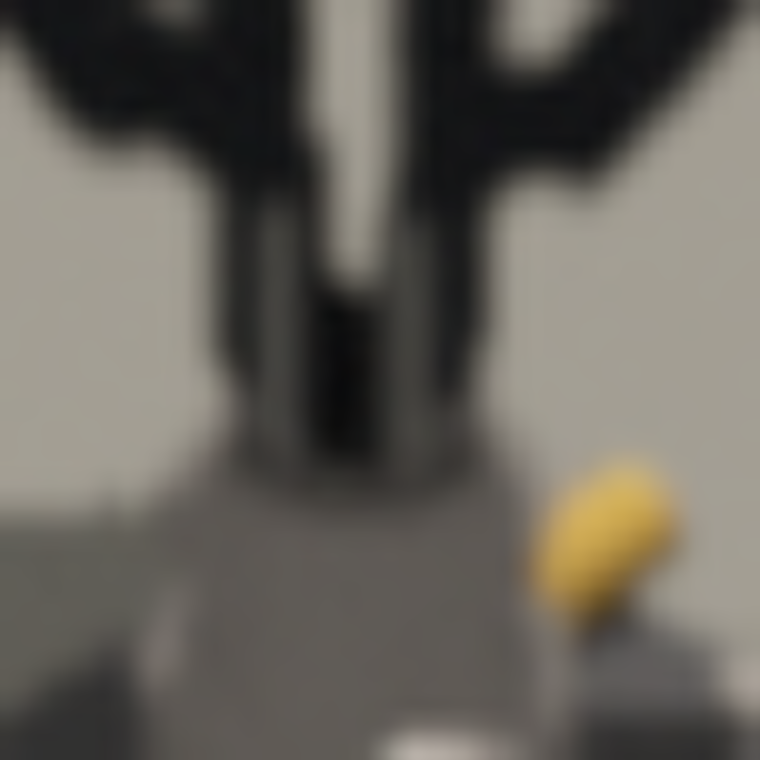

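Request:
move_arm:
  commands:
    - [[0.02, 0, 0], [0, 0, 0], -1]
    - [[0, 0, 0], [0, 0, 0], -1]

```text
clock: 6.5
tcp_pos: [0.572, 0.0653, 0.0912]
orientation: [0.0, -0.553, 0.833, 0.0]
wrist_force: [-2.9, 1.6, 7.7]
finger_gap: 0.0085
```

Request:
move_arm:
  commands:
    - [[0.01, -0.01, 0], [0, 0, 0], -1]
    - [[0, 0, 0], [0, 0, 0], -1]

```text
clock: 6.7
tcp_pos: [0.572, 0.0653, 0.0912]
orientation: [0.0, -0.553, 0.833, 0.001]
wrist_force: [-4.1, 1.7, 8.4]
finger_gap: 0.0087
```

```bash
python3 -c "
from snap import *
s=state()"
```

```text
t 6.7 tcp [0.572  0.0653 0.0912] jaw 157.19 J [-0.03  0.41 -0.22  0.94  0.   -1.2 ] F [-4.08  1.67  8.37] M [0.511 0.827 0.001] gap 0.0087
```

Request:
move_arm:
  commands:
    - [[0, 0, 0.0125], [0, 0, 0], -1]
    - [[0, 0, 0], [0, 0, 0], -1]

```text
clock: 6.9
tcp_pos: [0.5724, 0.0649, 0.0912]
orientation: [0.0, -0.553, 0.833, 0.0]
wrist_force: [-2.0, 0.4, 6.1]
finger_gap: 0.0089
```

Request:
move_arm:
  commands:
    - [[0, 0, 0.0125], [0, 0, 0], -1]
    - [[0, 0, 0], [0, 0, 0], -1]

```text
clock: 7.1
tcp_pos: [0.5727, 0.0646, 0.0912]
orientation: [-0.0, -0.553, 0.833, -0.0]
wrist_force: [-1.1, 0.7, 2.2]
finger_gap: 0.0091
```

```bash
python3 -c "
from snap import *
s=state()"
```

```text
t 7.1 tcp [0.5727 0.0646 0.0912] jaw 157.16 J [-0.03  0.41 -0.22  0.94 -0.   -1.2 ] F [-1.06  0.68  2.23] M [0.063 0.171 0.033] gap 0.0091
```

Pickup was at TCP z 0.0332 and contact is at 0.0912. That's exactly 58.0 mm of rise, so the disc's underside is on the recess floor. The rim would have given 62 mm and the step 60.5 mm. Releasing it.

Request:
move_arm:
  commands:
    - [[0, 0, 0], [0, 0, 0], -0.5]
    - [[0, 0, 0], [0, 0, 0], -0.3]
    - [[0, 0, 0], [0, 0, 0], -0.3]
    - [[0, 0, 0.4], [0, 0, 0], -0.3]
    - [[0, 0, 0.9], [0, 0, 0], -0.3]

```text
clock: 7.6
tcp_pos: [0.5702, 0.0646, 0.1406]
orientation: [-0.003, -0.553, 0.833, 0.002]
wrist_force: [-0.2, 0.0, 1.0]
finger_gap: 0.0301
```

Request:
move_arm:
  commands:
    - [[0, -0.8, 0.9], [0, 0, 0], 1]
    - [[-0.2, -0.95, 0], [0, 0, -0.6], 1]
    - [[-0.2, -0.95, 0], [0, 0, -0.6], 1]
    - [[-0.2, -0.95, 0], [0, 0, -0.6], 1]
    - [[-0.2, -0.95, 0], [0, 0, -0.6], 1]

```text
clock: 8.1
tcp_pos: [0.5403, -0.1208, 0.1795]
orientation: [0.0, -0.405, 0.914, -0.0]
wrist_force: [-0.1, -0.9, 0.4]
finger_gap: 0.0852
```

```bash
python3 -c "
from snap import *
s=state();snap('8');s=state();pair('8',[.572,.0655,.075],40,'pics/p8.png')"
```

```text
t 8.1 tcp [ 0.5403 -0.1208  0.1795] jaw 137.78 J [-0.36  0.3  -0.15  1.12 -0.   -1.2 ] F [-0.06 -0.94  0.35] M [ 0.044 -0.032 -0.028] gap 0.0852
t 8.2 tcp [ 0.54   -0.1235  0.1793] jaw 137.56 J [-0.37  0.3  -0.14  1.12 -0.   -1.2 ] F [ 0.54 -0.02  0.81] M [ 0.004  0.069 -0.013] gap 0.0853
top origin 236 190
side origin 247 180
```

View pics/p8.png

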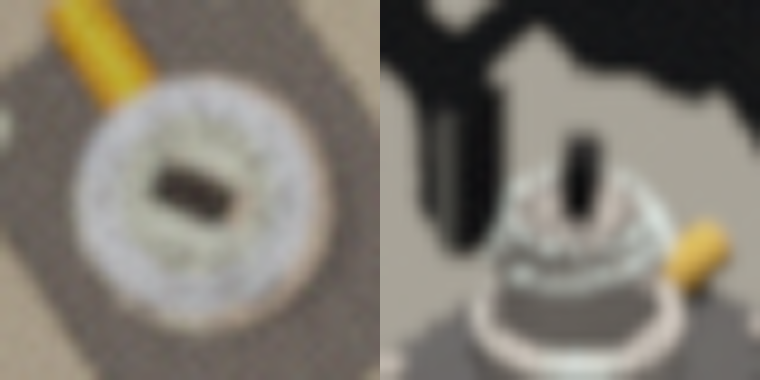

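The disc is seated and the tab stands upright and free (top (255.7,209.5), side (267.9,198.5)). Moving to the ring.

Request:
move_arm:
  commands:
    - [[-0.22, -0.78, -0.2], [0, 0, -0.19], 1]
    - [[-0.22, -0.78, -0.5], [0, 0, -0.19], 1]
    - [[-0.22, -0.78, -0.6], [0, 0, -0.19], 1]
    - [[-0.22, -0.78, -0.6], [0, 0, -0.19], 1]
    - [[-0.21, -0.77, -0.6], [0, 0, -0.19], 1]

```text
clock: 8.7
tcp_pos: [0.497, -0.2755, 0.0785]
orientation: [0.0, -0.345, 0.939, -0.0]
wrist_force: [-0.1, 0.2, 0.1]
finger_gap: 0.0854
```

Request:
move_arm:
  commands:
    - [[0, 0, 0], [0, 0, 0], 1]
    - [[0, 0, 0], [0, 0, 0], 1]

```text
clock: 8.9
tcp_pos: [0.4965, -0.2746, 0.0785]
orientation: [-0.0, -0.345, 0.939, 0.001]
wrist_force: [0.2, 0.8, -0.5]
finger_gap: 0.0855
```

```bash
python3 -c "
from snap import *
s=state();snap('9');s=state();pair('9',[.4965,-.279,.03],64,'pics/p9.png');print(proj(load('side9'),[[.4965,-.279,.027],s['tcp_pos']-[0,0,.006]]))"
```

```text
t 8.9 tcp [ 0.4965 -0.2746  0.0785] jaw 130.34 J [-0.65  0.41 -0.26  0.91  0.   -1.35] F [ 0.16  0.83 -0.46] M [-0.032  0.03   0.016] gap 0.0855
t 9.0 tcp [ 0.4977 -0.2742  0.0799] jaw 130.45 J [-0.65  0.41 -0.25  0.91  0.   -1.35] F [ 0.54 -0.71 -0.15] M [-0.019 -0.017  0.007] gap 0.0856
top origin 377 212
side origin 242 284
[[274.04417143 316.90919845]
 [274.23369359 298.66429559]]
```

View pics/p9.png

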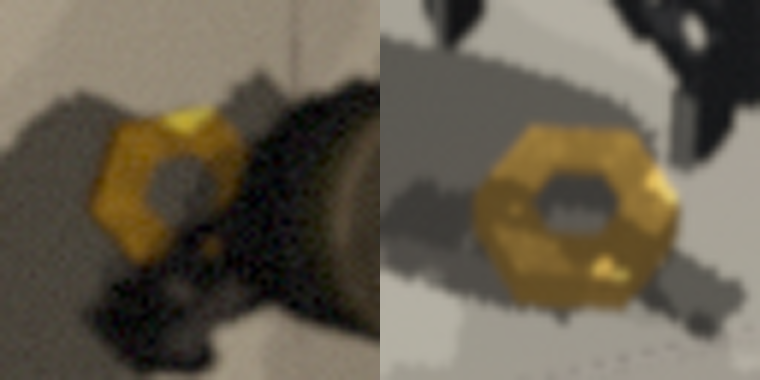

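```bash
python3 -c "
from h import *
from scipy import ndimage
t=load('top0');s=load('side0')
def hole(d,x,y,w,h):
    k=8;f=cv2.resize(d['frame'][y:y+h,x:x+w],None,fx=k,fy=k,interpolation=cv2.INTER_CUBIC)
    m=cv2.cvtColor(f,cv2.COLOR_RGB2HSV)[:,:,1]>110
    r=ndimage.binary_fill_holes(m)&~m; l,n=ndimage.label(r); i=1+np.argmax(ndimage.sum(r,l,range(1,n+1)))
    yy,xx=np.nonzero(l==i); return np.array([(xx.min()+xx.max())/2,(yy.min()+yy.max())/2])/k+[x,y]-.5+.5/k,np.array([np.ptp(xx),np.ptp(yy)])/k
a,b=hole(t,382,219,50,50),hole(s,250,294,50,50);print(a,b,tri(t,a[0],s,b[0]),onz(t,a[0],.025),onz(s,b[0],.025))
"
```

```text
(array([406.625, 244.125]), array([11.375, 12.125])) (array([274.625 , 318.0625]), array([12.625, 10.   ])) (array([ 0.49725734, -0.27678574,  0.02064666]), np.float64(0.002183371374424948)) [ 0.4963504 -0.2751209  0.025    ] [ 0.49731359 -0.28047026  0.025     ]
```

Request:
move_arm:
  commands:
    - [[-0.02, -0.07, -0.4], [0, 0, 0], 1]
    - [[0, 0, -0.4], [0, 0, 0], 1]
    - [[0, 0, -0.3], [0, 0, 0], 1]
    - [[0, 0, -0.22], [0, 0, 0], 1]
    - [[0, 0, 0], [0, 0, 0], 1]

```text
clock: 9.5
tcp_pos: [0.4959, -0.2767, 0.0257]
orientation: [-0.0, -0.346, 0.938, 0.001]
wrist_force: [-0.8, 0.4, 0.6]
finger_gap: 0.0853
```

```bash
python3 -c "
from snap import *
s=state();snap('10');s=state();pair('10',[.4965,-.279,.03],64,'pics/p10.png')"
```

```text
t 9.5 tcp [ 0.4959 -0.2767  0.0257] jaw 130.43 J [-0.65  0.47 -0.32  0.79  0.   -1.36] F [-0.8   0.4   0.59] M [ 0.048 -0.001 -0.03 ] gap 0.0853
t 9.6 tcp [ 0.4966 -0.2776  0.0269] jaw 130.4 J [-0.65  0.47 -0.31  0.79  0.   -1.36] F [-0.87 -0.03  0.5 ] M [ 0.039 -0.031 -0.056] gap 0.0857
top origin 377 212
side origin 242 284
```

View pics/p10.png

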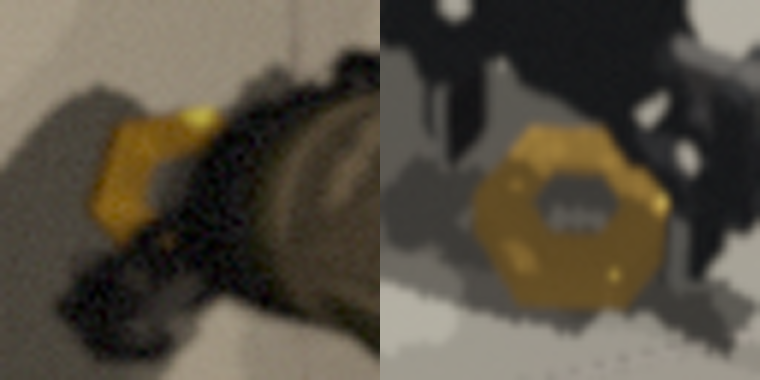

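Request:
move_arm:
  commands:
    - [[0, 0, 0], [0, 0, 0], -1]
    - [[0, 0, 0], [0, 0, 0], -1]
    - [[0, 0, 0], [0, 0, 0], -1]
  newtons: 80

```text
clock: 9.9
tcp_pos: [0.497, -0.2784, 0.0279]
orientation: [0.001, -0.345, 0.939, -0.001]
wrist_force: [-0.8, 0.9, 4.5]
finger_gap: 0.0586
```

```bash
python3 -c "
from snap import *
s=state()"
```

```text
t 9.9 tcp [ 0.497  -0.2784  0.0279] jaw 130.36 J [-0.65  0.46 -0.31  0.79  0.   -1.36] F [-0.8   0.9   4.46] M [0.198 0.202 0.052] gap 0.0586
```

Request:
move_arm:
  commands:
    - [[0, 0, 0], [0, 0, 0], -1]
    - [[0, 0, 0], [0, 0, 0], -1]
    - [[0, 0, 0], [0, 0, 0], -1]

```text
clock: 10.2
tcp_pos: [0.497, -0.2784, 0.0279]
orientation: [0.001, -0.345, 0.939, -0.001]
wrist_force: [-0.4, 0.9, 5.0]
finger_gap: 0.0586
```

```bash
python3 -c "
from snap import *
s=state();snap('11');s=state();pair('11',[.4965,-.279,.03],64,'pics/p11.png')"
```

```text
t 10.2 tcp [ 0.497  -0.2784  0.0279] jaw 130.36 J [-0.65  0.46 -0.31  0.79  0.   -1.36] F [-0.43  0.9   4.99] M [0.205 0.192 0.062] gap 0.0586
t 10.3 tcp [ 0.497  -0.2784  0.0279] jaw 130.36 J [-0.65  0.46 -0.31  0.79  0.   -1.36] F [-0.14  0.04  4.85] M [0.187 0.254 0.035] gap 0.0586
top origin 377 212
side origin 242 284
```

View pics/p11.png

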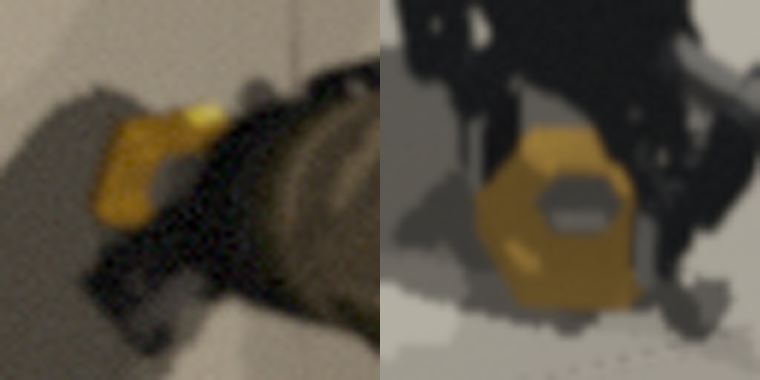

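Request:
move_arm:
  commands:
    - [[0, 0, 0.1], [0, 0, 0], -1]
    - [[0, 0, 0.6], [0, 0, 0], -1]
    - [[0, 0, 0.9], [0, 0, 0], -1]
    - [[0, 0, 0.9], [0, 0, 0], -1]
    - [[0, 0, 0], [0, 0, 0], -1]

```text
clock: 10.8
tcp_pos: [0.4989, -0.2799, 0.132]
orientation: [0.002, -0.345, 0.939, -0.004]
wrist_force: [0.6, -0.8, -1.0]
finger_gap: 0.0585
```

Request:
move_arm:
  commands:
    - [[0.1, 0.5, 0.2], [0, 0, 0], -1]
    - [[0.2, 0.9, 0.2], [0, 0, 0], -1]
    - [[0.2, 0.9, 0.2], [0, 0, 0], -1]
    - [[0.2, 0.9, 0.2], [0, 0, 0], -1]
    - [[0.1, 0.5, 0], [0, 0, 0], -1]

```text
clock: 11.3
tcp_pos: [0.5285, -0.1274, 0.1588]
orientation: [0.0, -0.346, 0.938, 0.0]
wrist_force: [-0.7, -0.0, -1.5]
finger_gap: 0.0585
```

Request:
move_arm:
  commands:
    - [[0, 0, 0], [0, 0, 0], -1]
    - [[0, 0, 0], [0, 0, 0], -1]

```text
clock: 11.5
tcp_pos: [0.5278, -0.1295, 0.1578]
orientation: [-0.001, -0.345, 0.938, 0.0]
wrist_force: [0.2, 0.4, -1.6]
finger_gap: 0.0585
```

```bash
python3 -c "
from snap import *
s=state();snap('12');s=state();pair('12',s['tcp_pos'],64,'pics/p12.png')"
```

```text
t 11.5 tcp [ 0.5278 -0.1295  0.1578] jaw 130.42 J [-0.39  0.3  -0.21  1.07 -0.   -1.09] F [ 0.22  0.38 -1.63] M [-0.027  0.    -0.009] gap 0.0585
t 11.6 tcp [ 0.5278 -0.1305  0.1579] jaw 130.31 J [-0.39  0.3  -0.2   1.07 -0.   -1.09] F [ 0.07  0.26 -1.43] M [-0.015 -0.027 -0.067] gap 0.0587
top origin 322 198
side origin 238 187
```

View pics/p12.png

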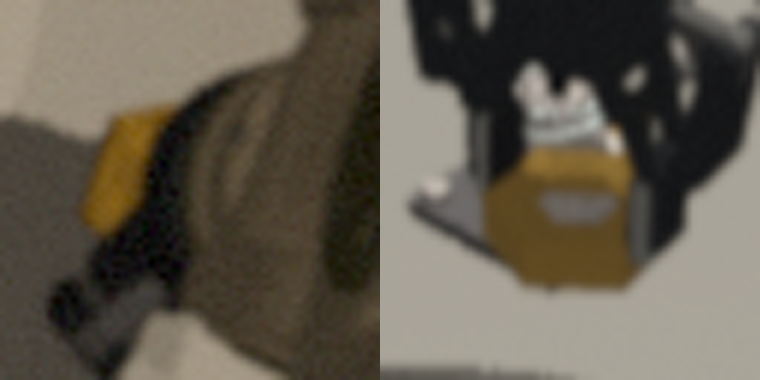

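```bash
python3 -c "
from snap import *
d=load('side12')
e=np.array([.766,.643,0]);P=np.array([.5278,-.1305,.157])
print(proj(d,[P,P-[0,0,.004],P+.005*e,P-[0,0,.004]+.005*e]))
k=10;x,y,w,h=250,205,45,35
f=cv2.resize(d['frame'][y:y+h,x:x+w],None,fx=k,fy=k,interpolation=cv2.INTER_CUBIC);cv2.imwrite('pics/p12b.png',f[:,:,::-1])
"
```

```text
[[270.22279681 219.1258254 ]
 [270.21401692 220.64418437]
 [271.56873113 217.99466372]
 [271.55630027 219.50977262]]
```

View pics/p12b.png

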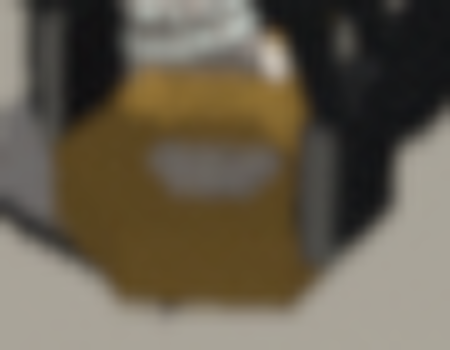

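```bash
python3 -c "
from snap import *
d=load('side12')
e=np.array([np.cos(np.radians(40.3)),np.sin(np.radians(40.3)),0])
for off in(0,.0025,.005):
  P=np.array([.5278,-.1305,.1375])+off*e
  for z in(0,.018):
    C=[P+[.0352*np.cos(a),.0352*np.sin(a),z] for a in np.radians(130.3+30+60*np.arange(6))]
    print(off,z,((proj(d,C)-[249.5,204.5])*10).round(0).tolist())
  C=[P+[.01617*np.cos(a),.01617*np.sin(a),.018] for a in np.radians(130.3+30+60*np.arange(6))]
  print('hole',((proj(d,C)-[249.5,204.5])*10).round(0).tolist())
"
```

```text
0 0 [[44.0, 211.0], [111.0, 303.0], [279.0, 312.0], [370.0, 228.0], [297.0, 140.0], [139.0, 132.0]]
0 0.018 [[42.0, 143.0], [110.0, 235.0], [280.0, 244.0], [373.0, 160.0], [299.0, 74.0], [138.0, 66.0]]
hole [[131.0, 148.0], [163.0, 189.0], [240.0, 193.0], [283.0, 156.0], [250.0, 116.0], [175.0, 112.0]]
0.0025 0 [[51.0, 205.0], [118.0, 297.0], [286.0, 306.0], [377.0, 222.0], [304.0, 135.0], [145.0, 127.0]]
0.0025 0.018 [[49.0, 138.0], [117.0, 229.0], [287.0, 238.0], [379.0, 155.0], [305.0, 69.0], [145.0, 60.0]]
hole [[138.0, 142.0], [170.0, 184.0], [247.0, 187.0], [290.0, 150.0], [256.0, 110.0], [182.0, 106.0]]
0.005 0 [[58.0, 200.0], [125.0, 291.0], [292.0, 300.0], [383.0, 216.0], [310.0, 130.0], [152.0, 122.0]]
0.005 0.018 [[56.0, 132.0], [124.0, 223.0], [294.0, 232.0], [385.0, 149.0], [311.0, 63.0], [152.0, 55.0]]
hole [[145.0, 137.0], [177.0, 178.0], [254.0, 182.0], [296.0, 144.0], [263.0, 104.0], [188.0, 101.0]]
```

Request:
move_arm:
  commands:
    - [[0.15, 0.7, 0], [0, 0, 0], -1]
    - [[0.24, 0.97, 0], [0, 0, 0], -1]
    - [[0.24, 0.97, 0], [0, 0, 0], -1]
    - [[0.24, 0.97, 0], [0, 0, 0], -1]
    - [[0.15, 0.8, 0], [0, 0, 0], -1]

```text
clock: 12.1
tcp_pos: [0.5696, 0.0471, 0.1581]
orientation: [-0.0, -0.344, 0.939, 0.0]
wrist_force: [0.3, -0.1, -1.3]
finger_gap: 0.0586
```

Request:
move_arm:
  commands:
    - [[0.05, 0.45, 0], [0, 0, 0], -1]
    - [[0, 0, 0], [0, 0, 0], -1]
    - [[0, 0, 0], [0, 0, 0], -1]
    - [[0, 0, 0], [0, 0, 0], -1]

```text
clock: 12.5
tcp_pos: [0.571, 0.0631, 0.1583]
orientation: [-0.0, -0.344, 0.939, -0.0]
wrist_force: [-0.8, 0.1, -1.5]
finger_gap: 0.0585
```

```bash
python3 -c "
from snap import *
s=state();snap('13');s=state();crop(load('side13'),242,160,56,50,13,'pics/p13.png')"
```

```text
t 12.5 tcp [0.571  0.0631 0.1583] jaw 130.25 J [-0.03  0.35 -0.12  1.09 -0.   -0.73] F [-0.78  0.12 -1.52] M [-0.005  0.019 -0.064] gap 0.0585
t 12.6 tcp [0.571  0.0632 0.1584] jaw 130.24 J [-0.03  0.35 -0.12  1.09 -0.   -0.73] F [ 0.73  0.72 -0.68] M [-0.013  0.054 -0.01 ] gap 0.0584
```

View pics/p13.png

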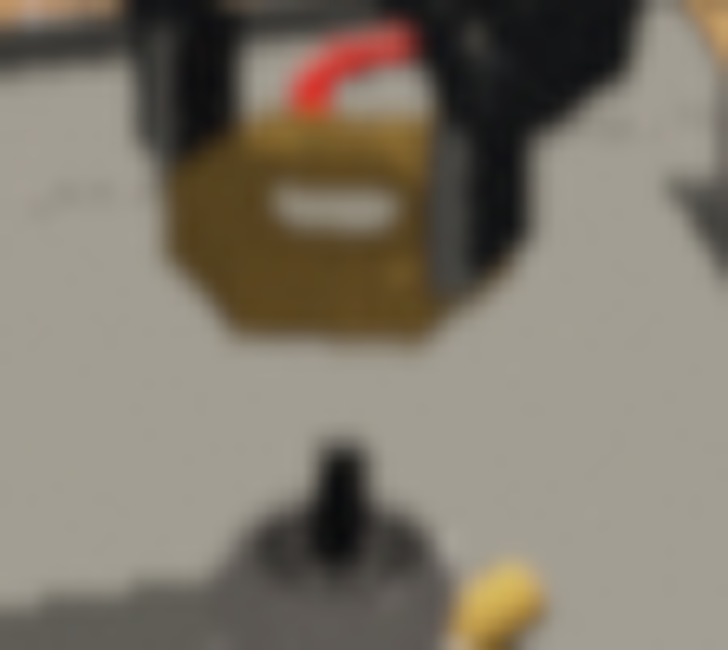

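Request:
move_arm:
  commands:
    - [[0, 0.015, -0.4], [0, 0, 0], -1]
    - [[0, 0, -0.5], [0, 0, 0], -1]
    - [[0, 0, -0.4], [0, 0, 0], -1]
    - [[0, 0, -0.15], [0, 0, 0], -1]
    - [[0, 0, 0], [0, 0, 0], -1]

```text
clock: 13.1
tcp_pos: [0.5703, 0.0645, 0.0997]
orientation: [-0.001, -0.344, 0.939, 0.0]
wrist_force: [-0.0, 0.9, -1.9]
finger_gap: 0.059
```

```bash
python3 -c "
from snap import *
s=state();snap('14');s=state();crop(load('side14'),242,160,56,50,13,'pics/p14.png')"
```

```text
t 13.1 tcp [0.5703 0.0645 0.0997] jaw 130.3 J [-0.03  0.4  -0.21  0.96  0.   -0.73] F [-0.02  0.86 -1.9 ] M [-0.005  0.03   0.003] gap 0.059
t 13.2 tcp [0.5715 0.0648 0.1012] jaw 130.33 J [-0.03  0.4  -0.21  0.96  0.   -0.73] F [-0.1  -0.11 -0.65] M [0.086 0.011 0.003] gap 0.0584
```

View pics/p14.png

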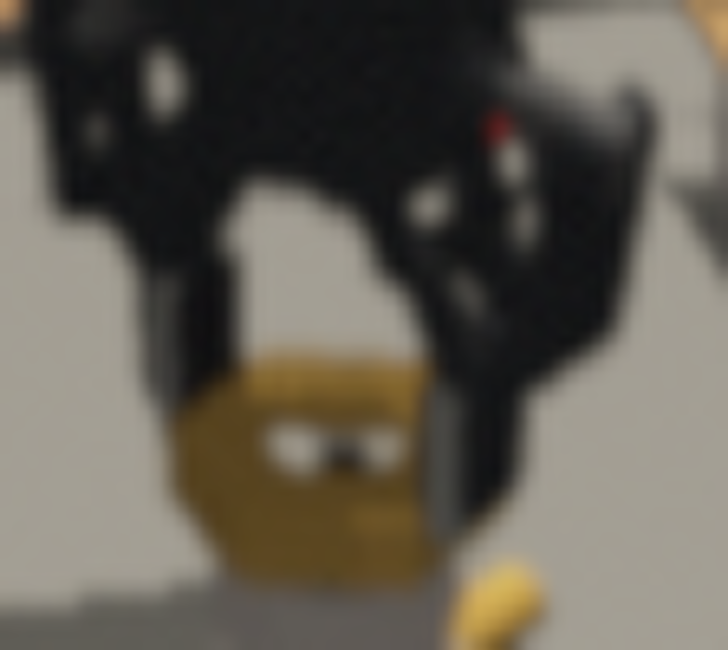

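Request:
move_arm:
  commands:
    - [[0.015, -0.02, -0.05], [0, 0, 0], -1]
    - [[0, 0, -0.1], [0, 0, 0], -1]
    - [[0, 0, -0.1], [0, 0, 0], -1]
    - [[0, 0, 0], [0, 0, 0], -1]

```text
clock: 13.6
tcp_pos: [0.5712, 0.0645, 0.0899]
orientation: [-0.0, -0.345, 0.939, 0.0]
wrist_force: [-0.0, 0.6, -0.8]
finger_gap: 0.0586
```

Request:
move_arm:
  commands:
    - [[0, 0, -0.03], [0, 0, 0], -1]
    - [[0, 0, -0.03], [0, 0, 0], -1]
    - [[0, 0, 0], [0, 0, 0], -1]

```text
clock: 13.9
tcp_pos: [0.5716, 0.0645, 0.088]
orientation: [-0.0, -0.345, 0.939, 0.0]
wrist_force: [-0.5, 0.7, -0.7]
finger_gap: 0.0585
```

Request:
move_arm:
  commands:
    - [[0, 0, -0.03], [0, 0, 0], -1]
    - [[0, 0, -0.03], [0, 0, 0], -1]
    - [[0, 0, 0], [0, 0, 0], -1]

```text
clock: 14.2
tcp_pos: [0.5715, 0.0644, 0.0856]
orientation: [-0.0, -0.345, 0.939, 0.0]
wrist_force: [0.8, 0.4, -1.3]
finger_gap: 0.0586
```

Request:
move_arm:
  commands:
    - [[0, 0, -0.03], [0, 0, 0], -1]
    - [[0, 0, -0.03], [0, 0, 0], -1]
    - [[0, 0, 0], [0, 0, 0], -1]

```text
clock: 14.5
tcp_pos: [0.5715, 0.0644, 0.0831]
orientation: [-0.0, -0.345, 0.939, 0.0]
wrist_force: [-0.2, -0.1, -1.3]
finger_gap: 0.0585
```

Request:
move_arm:
  commands:
    - [[0, 0, -0.025], [0, 0, 0], -1]
    - [[0, 0, -0.025], [0, 0, 0], -1]
    - [[0, 0, 0], [0, 0, 0], -1]

```text
clock: 14.8
tcp_pos: [0.5717, 0.0644, 0.0814]
orientation: [0.0, -0.345, 0.939, 0.0]
wrist_force: [-0.0, -0.8, -0.7]
finger_gap: 0.0586
```

Request:
move_arm:
  commands:
    - [[0, 0, -0.025], [0, 0, 0], -1]
    - [[0, 0, 0], [0, 0, 0], -1]

```text
clock: 15.0
tcp_pos: [0.5718, 0.0645, 0.0812]
orientation: [0.0, -0.345, 0.939, -0.0]
wrist_force: [-2.2, 0.0, 5.4]
finger_gap: 0.0589
```

```bash
python3 -c "
from snap import *
s=state()"
```

```text
t 15.0 tcp [0.5718 0.0645 0.0812] jaw 130.37 J [-0.03  0.42 -0.23  0.92  0.   -0.73] F [-2.2   0.05  5.42] M [0.019 0.533 0.006] gap 0.0589
```

Request:
move_arm:
  commands:
    - [[0, 0, 0.02], [0, 0, 0], 0.7]
    - [[0, 0, 0], [0, 0, 0], 0.7]
    - [[0.01, 0.015, 0], [0, 0, 0], 0.7]
    - [[0, 0, 0], [0, 0, 0], 0.7]

```text
clock: 15.4
tcp_pos: [0.5721, 0.0651, 0.081]
orientation: [-0.0, -0.345, 0.939, 0.0]
wrist_force: [0.2, 0.4, 0.4]
finger_gap: 0.0725
```

```bash
python3 -c "
from snap import *
s=state();snap('15');s=state();crop(load('side15'),242,170,56,50,13,'pics/p15.png')"
```

```text
t 15.4 tcp [0.5721 0.0651 0.081 ] jaw 130.36 J [-0.03  0.42 -0.23  0.92  0.   -0.73] F [0.2  0.37 0.4 ] M [-0.001  0.035  0.004] gap 0.0725
t 15.5 tcp [0.572  0.0651 0.081 ] jaw 130.36 J [-0.03  0.42 -0.23  0.92  0.   -0.73] F [0.18 1.19 0.97] M [-0.017 -0.033 -0.035] gap 0.0726
```

View pics/p15.png

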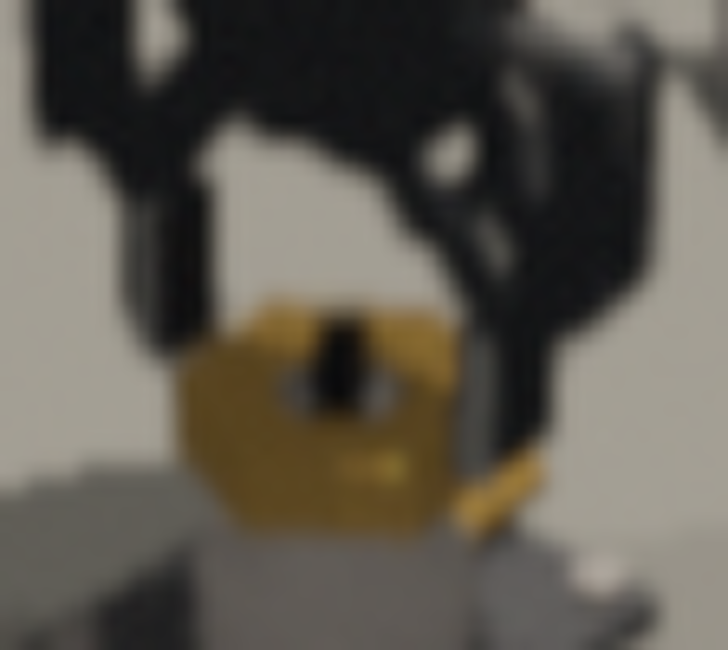

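Request:
move_arm:
  commands:
    - [[0, 0, 0], [0, 0, 0], -1]
    - [[0, 0, 0], [0, 0, 0], -1]
    - [[0, 0, 0], [0, 0, 0], -1]

```text
clock: 15.8
tcp_pos: [0.5723, 0.065, 0.0817]
orientation: [0.0, -0.345, 0.939, -0.0]
wrist_force: [-1.3, 0.2, 5.7]
finger_gap: 0.0587
```

```bash
python3 -c "
from snap import *
s=state()"
```

```text
t 15.8 tcp [0.5723 0.065  0.0817] jaw 130.36 J [-0.03  0.42 -0.23  0.92  0.   -0.73] F [-1.34  0.18  5.7 ] M [0.02  0.276 0.008] gap 0.0587
```

Request:
move_arm:
  commands:
    - [[0, 0, -0.006], [0, 0, -0.5], -1]
    - [[0, 0, -0.006], [0, 0, -0.5], -1]
    - [[0, 0, -0.006], [0, 0, -0.5], -1]
    - [[0, 0, -0.006], [0, 0, -0.5], -1]
    - [[0, 0, 0], [0, 0, 0], -1]

```text
clock: 16.3
tcp_pos: [0.5724, 0.0653, 0.0808]
orientation: [0.001, -0.21, 0.978, 0.0]
wrist_force: [-1.1, 0.8, 5.5]
finger_gap: 0.0589
```

```bash
python3 -c "
from snap import *
s=state()"
```

```text
t 16.3 tcp [0.5724 0.0653 0.0808] jaw 114.28 J [-0.03  0.42 -0.23  0.92  0.   -0.45] F [-1.08  0.76  5.49] M [ 0.18   0.272 -0.147] gap 0.0589
```

Request:
move_arm:
  commands:
    - [[0, 0, -0.006], [0, 0, -0.5], -1]
    - [[0, 0, -0.006], [0, 0, -0.5], -1]
    - [[0, 0, -0.006], [0, 0, -0.5], -1]
    - [[0, 0, -0.006], [0, 0, -0.5], -1]
    - [[0, 0, 0], [0, 0, 0], -1]

```text
clock: 16.8
tcp_pos: [0.5721, 0.0656, 0.0798]
orientation: [0.0, -0.072, 0.997, 0.001]
wrist_force: [-1.3, 2.5, 6.0]
finger_gap: 0.0583
```

```bash
python3 -c "
from snap import *
s=state()"
```

```text
t 16.8 tcp [0.5721 0.0656 0.0798] jaw 98.29 J [-0.03  0.42 -0.23  0.92  0.   -0.17] F [-1.26  2.49  5.97] M [ 0.383  0.456 -0.117] gap 0.0583
```

Request:
move_arm:
  commands:
    - [[0, 0.01, -0.006], [0, 0, -0.5], -1]
    - [[0, 0, -0.006], [0, 0, -0.5], -1]
    - [[0, 0, -0.006], [0, 0, -0.5], -1]
    - [[0, 0, -0.006], [0, 0, -0.5], -1]
    - [[0, 0, 0], [0, 0, 0], -1]

```text
clock: 17.3
tcp_pos: [0.5719, 0.0661, 0.0789]
orientation: [0.0, 0.067, 0.998, 0.001]
wrist_force: [-2.6, 2.2, 7.3]
finger_gap: 0.059
```

```bash
python3 -c "
from snap import *
s=state()"
```

```text
t 17.3 tcp [0.5719 0.0661 0.0789] jaw 82.3 J [-0.03  0.42 -0.24  0.91  0.    0.11] F [-2.64  2.21  7.34] M [ 0.393  0.552 -0.159] gap 0.059
```

Request:
move_arm:
  commands:
    - [[-0.01, 0.01, -0.005], [0, 0, -0.4], -1]
    - [[0, 0, -0.005], [0, 0, -0.4], -1]
    - [[0, 0, -0.005], [0, 0, -0.4], -1]
    - [[0, 0, 0], [0, 0, 0], -1]

```text
clock: 17.7
tcp_pos: [0.5717, 0.0663, 0.0784]
orientation: [0.0, 0.15, 0.989, 0.001]
wrist_force: [-1.7, 1.3, 6.0]
finger_gap: 0.0589
```

```bash
python3 -c "
from snap import *
s=state();print(s['tau'])"
```

```text
t 17.7 tcp [0.5717 0.0663 0.0784] jaw 72.71 J [-0.02  0.42 -0.24  0.91  0.    0.28] F [-1.72  1.33  6.03] M [ 0.338  0.424 -0.143] gap 0.0589
[ -1.08124774 -46.84454441  25.0006932   -0.84957859  -0.47661893
   0.18683072]
```

Request:
move_arm:
  commands:
    - [[0, 0, -0.005], [0, 0, -0.4], -1]
    - [[0, 0, -0.005], [0, 0, -0.4], -1]
    - [[0, 0, -0.005], [0, 0, -0.4], -1]
    - [[0, 0, 0], [0, 0, 0], -1]

```text
clock: 18.1
tcp_pos: [0.5717, 0.0666, 0.0778]
orientation: [0.0, 0.232, 0.973, 0.001]
wrist_force: [-2.0, 2.9, 7.6]
finger_gap: 0.0588
```

```bash
python3 -c "
from snap import *
s=state();print(s['tau'][5])"
```

```text
t 18.1 tcp [0.5717 0.0666 0.0778] jaw 63.12 J [-0.02  0.42 -0.24  0.91  0.    0.44] F [-2.    2.94  7.58] M [ 0.461  0.499 -0.139] gap 0.0588
0.17801147885620594
```

Request:
move_arm:
  commands:
    - [[-0.01, 0.015, -0.005], [0, 0, -0.4], -1]
    - [[0, 0, -0.005], [0, 0, -0.4], -1]
    - [[0, 0, -0.005], [0, 0, -0.4], -1]
    - [[0, 0, 0], [0, 0, 0], -1]

```text
clock: 18.5
tcp_pos: [0.5717, 0.0669, 0.0775]
orientation: [0.001, 0.313, 0.95, 0.001]
wrist_force: [-2.7, 2.3, 8.2]
finger_gap: 0.0588
```

```bash
python3 -c "
from snap import *
s=state();print(s['tau'][5])"
```

```text
t 18.5 tcp [0.5717 0.0669 0.0775] jaw 53.52 J [-0.02  0.42 -0.24  0.91  0.    0.61] F [-2.71  2.28  8.2 ] M [ 0.357  0.384 -0.108] gap 0.0588
0.2432598453015089
```

Request:
move_arm:
  commands:
    - [[0, 0, 0], [0, 0, -0.4], -1]
    - [[0, 0, 0], [0, 0, -0.4], -1]
    - [[0, 0, 0], [0, 0, 0], -1]

```text
clock: 18.8
tcp_pos: [0.5718, 0.0671, 0.0775]
orientation: [0.001, 0.365, 0.931, 0.001]
wrist_force: [-1.5, 2.1, 8.4]
finger_gap: 0.0584
```

```bash
python3 -c "
from snap import *
s=state();print(s['tau'][5])"
```

```text
t 18.8 tcp [0.5718 0.0671 0.0775] jaw 47.12 J [-0.02  0.42 -0.24  0.91  0.    0.73] F [-1.52  2.15  8.36] M [ 0.489  0.338 -0.091] gap 0.0584
0.23052248172461987
```

Request:
move_arm:
  commands:
    - [[0, 0, 0], [0, 0, -0.4], -1]
    - [[0, 0, 0], [0, 0, -0.4], -1]
    - [[0, 0, 0], [0, 0, 0], -1]

```text
clock: 19.1
tcp_pos: [0.5718, 0.0672, 0.0775]
orientation: [0.0, 0.417, 0.909, 0.001]
wrist_force: [-1.2, 2.7, 7.9]
finger_gap: 0.0586
```

```bash
python3 -c "
from snap import *
s=state();print(s['tau'][5])"
```

```text
t 19.1 tcp [0.5718 0.0672 0.0775] jaw 40.73 J [-0.02  0.42 -0.24  0.91  0.    0.84] F [-1.25  2.71  7.91] M [ 0.545  0.287 -0.015] gap 0.0586
0.24845000356435776
```

Request:
move_arm:
  commands:
    - [[0, 0, 0], [0, 0, -0.4], -1]
    - [[0, 0, 0], [0, 0, 0], -1]

```text
clock: 19.3
tcp_pos: [0.5718, 0.0673, 0.0775]
orientation: [0.0, 0.442, 0.897, 0.001]
wrist_force: [-1.4, 3.4, 7.0]
finger_gap: 0.0587
```

```bash
python3 -c "
from snap import *
s=state();print(s['tau'][5])"
```

```text
t 19.3 tcp [0.5718 0.0673 0.0775] jaw 37.54 J [-0.02  0.42 -0.24  0.91  0.    0.89] F [-1.37  3.41  6.95] M [0.563 0.322 0.014] gap 0.0587
0.24703935720026493
```

Request:
move_arm:
  commands:
    - [[0, 0, 0], [0, 0, -0.4], -1]
    - [[0, 0, 0], [0, 0, 0], -1]

```text
clock: 19.5
tcp_pos: [0.5719, 0.0674, 0.0775]
orientation: [0.0, 0.467, 0.884, 0.001]
wrist_force: [-1.3, 4.0, 6.7]
finger_gap: 0.0582
```

```bash
python3 -c "
from snap import *
s=state();print(s['tau'][5])"
```

```text
t 19.5 tcp [0.5719 0.0674 0.0775] jaw 34.34 J [-0.02  0.42 -0.24  0.91  0.    0.95] F [-1.3   4.03  6.72] M [ 0.616  0.245 -0.106] gap 0.0582
0.2206709934398532
```

Request:
move_arm:
  commands:
    - [[0, 0.015, 0], [0, 0, -0.4], -1]
    - [[0, 0, 0], [0, 0, 0], -1]

```text
clock: 19.7
tcp_pos: [0.5719, 0.0676, 0.0775]
orientation: [0.001, 0.491, 0.871, 0.001]
wrist_force: [-0.6, 1.5, 7.4]
finger_gap: 0.0587
```

```bash
python3 -c "
from snap import *
s=state();print(s['tau'][5])"
```

```text
t 19.7 tcp [0.5719 0.0676 0.0775] jaw 31.13 J [-0.02  0.42 -0.24  0.91  0.    1.01] F [-0.63  1.48  7.41] M [ 0.338  0.269 -0.047] gap 0.0587
0.24666273035109043
```

Request:
move_arm:
  commands:
    - [[0, 0, 0], [0, 0, -0.4], -1]
    - [[0, 0, 0], [0, 0, 0], -1]

```text
clock: 19.9
tcp_pos: [0.5719, 0.0678, 0.0774]
orientation: [0.0, 0.515, 0.857, 0.001]
wrist_force: [-0.7, 2.6, 7.5]
finger_gap: 0.0586
```

```bash
python3 -c "
from snap import *
s=state();print(s['tau'][5])"
```

```text
t 19.9 tcp [0.5719 0.0678 0.0774] jaw 27.94 J [-0.02  0.42 -0.24  0.91  0.    1.06] F [-0.68  2.65  7.47] M [ 0.445  0.401 -0.077] gap 0.0586
0.24403715506196022
```

Request:
move_arm:
  commands:
    - [[0, 0.01, 0], [0, 0, -0.4], -1]
    - [[0, 0, 0], [0, 0, 0], -1]

```text
clock: 20.1
tcp_pos: [0.5719, 0.0681, 0.0774]
orientation: [0.001, 0.539, 0.842, 0.001]
wrist_force: [-1.5, 2.8, 6.3]
finger_gap: 0.0586
```

```bash
python3 -c "
from snap import *
s=state();print(s['tau'][5])"
```

```text
t 20.1 tcp [0.5719 0.0681 0.0774] jaw 24.75 J [-0.02  0.42 -0.24  0.91  0.    1.12] F [-1.55  2.77  6.33] M [0.365 0.38  0.011] gap 0.0586
0.2832411602139473
```

Request:
move_arm:
  commands:
    - [[0, 0, 0], [0, 0, -0.4], -1]
    - [[0, 0, 0], [0, 0, 0], -1]

```text
clock: 20.3
tcp_pos: [0.5719, 0.0682, 0.0774]
orientation: [0.0, 0.562, 0.827, 0.001]
wrist_force: [-0.1, 2.5, 6.9]
finger_gap: 0.0586
```

```bash
python3 -c "
from snap import *
s=state();print(s['tau'][5])"
```

```text
t 20.3 tcp [0.5719 0.0682 0.0774] jaw 21.56 J [-0.02  0.42 -0.24  0.91  0.    1.17] F [-0.12  2.53  6.87] M [0.457 0.326 0.025] gap 0.0586
0.2913509588688612
```

```bash
python3 -c "
from snap import *
snap('16');s=state();crop(load('side16'),242,170,56,50,13,'pics/p16.png')"
```

```text
t 20.4 tcp [0.5719 0.0682 0.0774] jaw 21.6 J [-0.02  0.42 -0.24  0.91  0.    1.17] F [0.12 2.7  6.19] M [ 0.5    0.376 -0.001] gap 0.0585
```

View pics/p16.png

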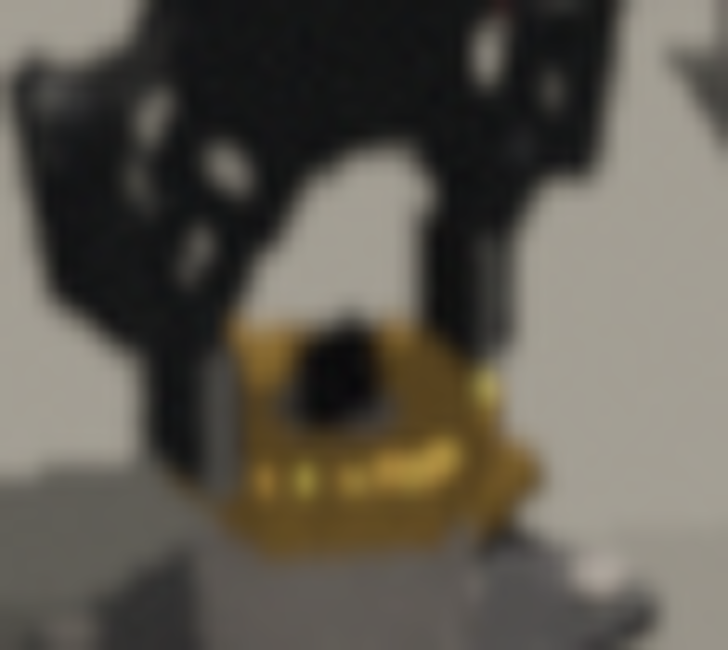

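The ring is lower and level around the tab at (268,198), but torque hasn't risen yet. I'll keep turning in small steps.

Request:
move_arm:
  commands:
    - [[0, 0.005, 0], [0, 0, -0.4], -1]
    - [[0, 0, 0], [0, 0, 0], -1]

```text
clock: 20.6
tcp_pos: [0.572, 0.0684, 0.0774]
orientation: [0.0, 0.585, 0.811, 0.001]
wrist_force: [-0.5, 2.8, 5.9]
finger_gap: 0.0583
```

```bash
python3 -c "
from snap import *
s=state();print(s['tau'][5])"
```

```text
t 20.6 tcp [0.572  0.0684 0.0774] jaw 18.37 J [-0.02  0.42 -0.24  0.91  0.    1.23] F [-0.53  2.82  5.89] M [0.411 0.297 0.083] gap 0.0583
0.3587105870246887
```

Request:
move_arm:
  commands:
    - [[0, 0, 0], [0, 0, -0.4], -1]
    - [[0, 0, 0], [0, 0, 0], -1]

```text
clock: 20.8
tcp_pos: [0.572, 0.0685, 0.0773]
orientation: [0.0, 0.607, 0.794, 0.001]
wrist_force: [-0.5, 3.4, 6.3]
finger_gap: 0.0586
```

```bash
python3 -c "
from snap import *
s=state();print(s['tau'][5])"
```

```text
t 20.8 tcp [0.572  0.0685 0.0773] jaw 15.19 J [-0.02  0.42 -0.24  0.91  0.    1.28] F [-0.5   3.38  6.31] M [0.412 0.239 0.218] gap 0.0586
0.4428719077259302
```

Request:
move_arm:
  commands:
    - [[0, 0, 0], [0, 0, -0.15], -1]
    - [[0, 0, 0], [0, 0, 0], -1]
    - [[0, 0, 0], [0, 0, 0], -1]

```text
clock: 21.1
tcp_pos: [0.5721, 0.0685, 0.0773]
orientation: [0.0, 0.615, 0.789, 0.001]
wrist_force: [-0.4, 2.4, 6.1]
finger_gap: 0.0587
```

```bash
python3 -c "
from snap import *
s=state();print(s['tau'][5])"
```

```text
t 21.1 tcp [0.5721 0.0685 0.0773] jaw 14.11 J [-0.02  0.42 -0.24  0.91  0.    1.3 ] F [-0.41  2.37  6.11] M [0.401 0.206 0.772] gap 0.0587
0.7971106097102165
```

Request:
move_arm:
  commands:
    - [[0, 0, 0], [0, 0, 0.06], -1]
    - [[0, 0, 0], [0, 0, 0], -1]

```text
clock: 21.3
tcp_pos: [0.5721, 0.0685, 0.0773]
orientation: [0.0, 0.612, 0.791, 0.001]
wrist_force: [0.3, 3.5, 6.2]
finger_gap: 0.0588
```

```bash
python3 -c "
from snap import *
s=state();print(s['tau'][5])"
```

```text
t 21.3 tcp [0.5721 0.0685 0.0773] jaw 14.53 J [-0.02  0.42 -0.24  0.91  0.    1.3 ] F [0.34 3.5  6.18] M [0.553 0.246 0.321] gap 0.0588
0.2585806790739298
```

Torque peaked at 0.77 N m, then settled at 0.32 N m after I eased the tool back half a degree, so the ring is snug. Releasing and retreating.

Request:
move_arm:
  commands:
    - [[0, 0, 0], [0, 0, 0], 0.7]
    - [[0, 0, 0], [0, 0, 0], 0.7]
    - [[0, 0, 0], [0, 0, 0], 0.8]
    - [[0, 0, 0.3], [0, 0, 0], 0.8]
    - [[0, 0, 0.9], [0, 0, 0], 0.8]

```text
clock: 21.8
tcp_pos: [0.5685, 0.0675, 0.1221]
orientation: [-0.003, 0.613, 0.79, -0.002]
wrist_force: [0.0, 0.3, -0.1]
finger_gap: 0.077
```

Request:
move_arm:
  commands:
    - [[-0.1, -0.6, 0.9], [0, 0, 0], 0.8]
    - [[-0.3, -0.95, 0.2], [0, 0, 0], 0.8]
    - [[-0.3, -0.95, 0], [0, 0, 0], 0.8]
    - [[-0.3, -0.95, 0], [0, 0, 0], 0.8]
    - [[-0.3, -0.95, 0], [0, 0, 0], 0.8]

```text
clock: 22.3
tcp_pos: [0.5189, -0.1098, 0.1698]
orientation: [0.001, 0.612, 0.79, 0.0]
wrist_force: [0.7, 0.2, -0.0]
finger_gap: 0.0768
```

```bash
python3 -c "
from snap import *
s=state();snap('17');s=state();pair('17',[.573,.066,.075],44,'pics/p17.png');cv2.imwrite('pics/top17.png',load('top17')['frame'][:,:,::-1])"
```

```text
t 22.3 tcp [ 0.5189 -0.1098  0.1698] jaw 14.46 J [-0.36  0.26 -0.22  1.08 -0.    0.96] F [ 0.72  0.2  -0.02] M [-0.049 -0.018 -0.032] gap 0.0768
t 22.4 tcp [ 0.5183 -0.1124  0.1695] jaw 14.11 J [-0.36  0.27 -0.22  1.08 -0.    0.96] F [ 1.22 -0.05 -0.32] M [ 0.042 -0.041 -0.043] gap 0.0764
top origin 233 187
side origin 245 177
```

View pics/p17.png

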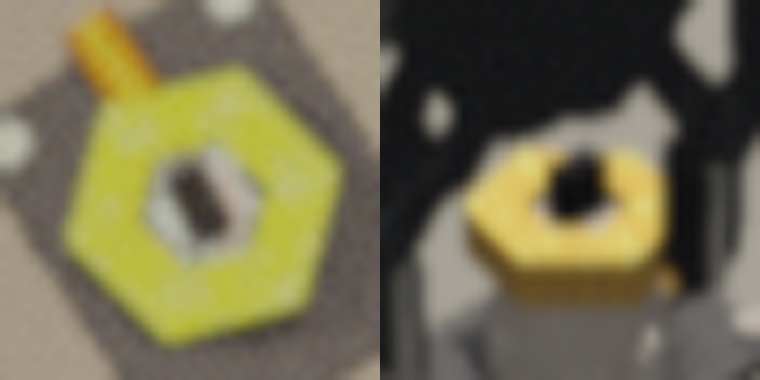

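View pics/top17.png

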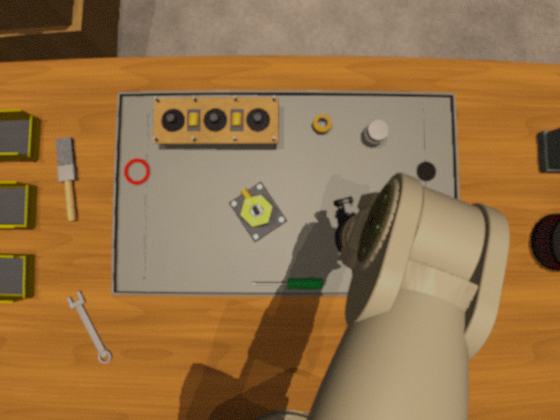

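Both views show the ring level and centred on the neck (top (256.5,211)), with the tab standing in its hole. The other things haven't moved and the arm is clear.

```bash
python3 -c "
from workcell import job
print(job.hand_in())"
```

```text
the job is handed in; nothing more can be done
None
```

I put the strainer disc in the recess, tab up, and let it go. Then I set the brass ring over it, screwed it down about 116° clockwise until snug, and handed in at 22.4 s of the 72 s allowed. No verdict was reported.

**Disc:** it touched bottom 58.0 mm above where it was picked up, which matches the recess floor. Later pictures show the tab upright and centred in the ring's hole.

**Ring:** it sank at the expected rate, about 0.95 mm per 16°. The flange met the disc about 49 mm above the pickup height; a regrip makes that figure uncertain by about 0.5 mm.

**Things that disagreed or went past the mark:**
- **Torque peak:** the last small step took the torque to about 0.77 N m, above the 0.2–0.5 N m asked for. I eased the tool back about 0.4°, which left 0.32 N m, and then released the ring. I did not regrip to check the tightness again.
- **Torque sign:** the wrist moment read slightly negative (about −0.1 N m) while the ring was running down. I therefore also watched joint 6, which read 0.80 N m at the peak and 0.26 N m after easing back.
- **Turning after contact:** from first flange contact to snug took about 40° rather than the 25° given.
- **Disc turned:** the disc turned with the ring as it was tightened, so the tab now points another way.

The last pictures show the ring level. The float, jar, gasket, old disc and screwdriver are where they were, and the arm is clear of everything.

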